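# Unlock the corner cutter and hold a memo pad home in its guides

### The job

Get the corner cutter ready for me to round a corner of the blue memo pad: first draw the red-knobbed lock pin out of the fork that holds the lever, lay it in the open notch of the rest block beside the column and let go of it. Then set the blue pad flat on the cutter's bed and push one of its corners fully home under the ram, with one edge flush against each of the two brass guides, long edge along either guide. Finish still holding the pad pressed against both guides, ready for my pull on the lever; do not pull the lever yourself, and leave the other things where they are.

Things in the scene. Friction and masses are not known exactly. Their poses are not given: they have to be found in the camera images.
- cutter: olive green bench corner cutter fixed to the counter, front to the robot's left. Origin on the table plumb under the corner where the guides would meet; z up, -x out of the open front, +x to the column, +y to the side of the pin's knob. Steel bed 30 above the table: x -140 to 95, y -115 to 115. All cutter measures below are in this frame, mm
- ram_end (a point): lower end of the steel ram, 22 across, over the guides' corner, 83 above the table (53 above the bed). The head carrying it: x -15 to 29, y -16 to 16, z 94 to 122. Column behind: x 29 to 87, y -25 to 25, up to z 122. Fork on the column: two steel cheeks, y 11 to 20 and -20 to -11, x 29 to 87, up to z 194
- bore (a point): mouth of the bore in the outer face of the +y cheek, on the bore's axis (cutter x 40, y 20, z 155). The bore, 12 across, runs along the cutter's y through both cheeks (40 overall); the pin comes out towards +y
- notch (a point): outer (+y) end of the notch, on the axis of a pin lying in it (cutter x 40, y 84, z 60). Green rest block: x 23 to 57, y 36 to 84; its notch along y is open at the top and both ends, 14 wide, floor z 55, walls to 65, lips flaring to 30 wide at 72. Laid right, the collar's inner face is 0 to 8 outside this end, shank in the notch, knob outward
- pin: lock pin, 80 g, level in the bore at the start. Origin on its axis at the collar's inner face, 0 to 4 off the cheek; its y axis runs along the pin towards the knob, as the cutter's y. Steel shank 10 across, y -60 to 0; collar 16 across, 0 to 4; neck 8 across to 25.5; red knob 18 across, 25.5 to 57.5. Slides freely, is clear after 65; the collar does not fit in the notch
- pin_knob (a point): middle of the red knob, on the pin's axis, 41.5 along y from the pin's origin: grip it here from above, a finger on either side of the axis. The cheeks rise 39 above the axis
- guide_left: brass guide bar on the bed, 12 tall and thick. Origin at bed height where the two stop faces would meet; turned 135 degrees about z from the cutter. x runs along its own stop face (y = 0; bar from 18 to 115), y along guide_right's (x = 0). Pushed to -y the pad meets guide_left, to -x guide_right. Seated pad centre: (65, 30) with its long edge on guide_left, or (30, 65)
- guide_right: the other brass guide bar, same size, given in the very frame of guide_left (same origin and axes): stop face x = 0, bar from 18 to 115 along y. Pad on guides and bed rubs with a friction of about 0.5 to 0.75, so one guide's push can feign part of the other's
- pad: rigid glued memo pad, blue cover with a white flower, one short edge red; 130 (x) x 60 (y) x 40 (z), about 0.25 kg, flat and free on the counter to the left of the cutter. Origin at the centre of its underside, z up. Held across the 60, keep the fingertips 15 or more above its underside, to clear the guides
- lever (a joint): lever of the cutter, rad: 0 = at rest, handle up and leaning back; grows as the handle is pulled down to the front; a return spring holds it at 0. Leave it there
- lever_grip (a point): middle of the lever's black handgrip, 26 across, above and behind the fork (cutter x 143, z 390 at rest)
- pad_tray: wooden tray, 160 x 150 x 30, with two finished pads lying in it, one yellow and one green, tops 46 above the table; stands loose, leave alone. Origin under its centre
- pencil_mug: pink mug, 82 across and 90 tall, red handle at its +y, three pencils standing in it to 155; stands loose, leave alone. Origin under its centre
- stamp_leaf: wooden block stamp, 70 x 45 x 26, leaf picture on top; stands loose, leave alone. Origin under its centre
- stamp_mushroom: wooden block stamp, 50 x 50 x 26, mushroom picture on top; stands loose, leave alone. Origin under its centre
- seal_stamp: dark red turned wax-seal stamp standing upright, 38 across and 90 tall; stands loose, leave alone. Origin under its centre
- ink_tin: flat dark ink-pad tin, 95 x 65 x 18; stands loose, leave alone. Origin under its centre
- tape_roll: pale green roll of paper tape lying flat, 56 across, 15 tall; stands loose, leave alone. Origin under its centre
- spare_die: spare brass cutting die standing on the cutter's bed, on the side of the column away from the pin's knob, 22 across and 26 tall; stands loose, leave alone. Origin under its centre
Things that resemble listed ones, but are neither listed nor needed, are in the scene too. What is shaped like the pin but green is not meant.

How it is judged (in metres and radians):
On the way, in this order (a step that is already met when the one before it is completed fails the run):
1. the lock pin is out of the bore, lies in the notch and has been let go (x of pin in the frame of cutter between 0.036 and 0.044 m and y of pin in the frame of cutter between 0.078 and 0.098 m and z of pin in the frame of cutter between 0.056 and 0.064 m and angle between the y axis of pin and the y axis of cutter, either way round below 0.1 rad and contact force between pin and the fingers below 0.1 N), for 0.2 s.
2. the pad lies flat on the bed, held by the fingers and pressed against both guides (((x of pad in the frame of guide_left between 0.0615 and 0.0685 m and y of pad in the frame of guide_left between 0.0265 and 0.0335 m and angle between the x axis of pad and the x axis of guide_left, either way round below 0.035 rad) or (x of pad in the frame of guide_left between 0.0265 and 0.0335 m and y of pad in the frame of guide_left between 0.0615 and 0.0685 m and angle between the x axis of pad and the y axis of guide_left, either way round below 0.035 rad)) and z of pad in the frame of guide_left between -0.003 and 0.003 m and angle between pad's own z axis and vertical below 0.05 rad and contact force between pad and guide_left above 1 N and contact force between pad and guide_right above 1 N and contact force between pad and the fingers above 1 N), for 0.2 s.
At the end, for the whole second after the job is handed in: Pin untouched in the notch: axis within 4 mm, 0.1 rad; collar 6 mm inside to 14 mm outside its outer end. Pad flat on the bed (3 mm, 0.05 rad), square to the guides (0.035 rad), within 3.5 mm of home, over 1 N on each guide and from the fingers. Lever up (under 0.05 rad) (all of step 1 and all of step 2 and value of joint lever below 0.05 rad); the arm keeps its last pose, push and grip.
It fails at once if the lever is pulled down (value of joint lever above 0.08 rad).
It fails at once if another thing on the counter or the spare die is shifted by more than 20 mm (distance of any of pad_tray, pencil_mug, stamp_leaf, stamp_mushroom, seal_stamp, ink_tin, tape_roll, spare_die from where it was at the start of the episode above 0.02 m).
It also fails if it takes over 64 s, if anything falls off the work surface, if the arm or the gripper's body presses on something with over 40 N, if the wrist force passes 120 N, or if a joint passes its speed limit or range.

### The arm

A 6-joint arm with a two-finger parallel gripper is mounted at the origin on the work surface. World frame = base frame: x ahead of the robot, y to its left, z up, the work surface at z = 0. Lengths are in m, angles in degrees, forces in N, time in s.
With the tool pointing down it reaches from about 0.275 to 0.85 m from the base axis. Payload 19 kg.
Tool frame: the origin (TCP) lies midway between the tips of the shut fingers; the grasp point (between the pads) lies 19 mm behind it; y points along the fingers, x is the direction in which the jaws open and shut, and the axes are right-handed (so a half turn about y gives the same grasp; the last joint's range is limited). The gripper opens to 85 mm and grips with 20 to 120 N. Pads are 22 mm wide; open, the fingers measure 114 mm over their backs; the gripper's body (76 mm by 85 mm) begins 54 mm behind the grasp point. The pads swing forward as they close: fully open they stand 13 mm farther back than shut.
Start: joints at [-81.933, 8.623, 82.357, -0, 89.026, -7.678], TCP at [0.156, -0.553, 0.231] pointing down, gripper open.
Joint ranges: [-160.23, 160.23], [-39.13, 120.54], [6.94, 153.29], [-79.49, 259.48], [9.18, 160.14], [-161.06, 161.06]. Speed limits (degrees/s): [108.29, 108.29, 127.2, 172.46, 172.46, 172.46].

### API

Orientations are given as a 3x3 rotation matrix whose columns are the frame's x, y, z axes.
In Python, from station import sensors, eyes, job gives the robot as it stands.
- The arm moves only by the tool step_arm, never from a script. Its argument "steps" is a list of rows, each a list of 7 numbers: the shift along the tool's x, y, z each as a share of 2 cm, from -1 to 1, then the turn, a rotation vector about the tool's x, y, z each as a share of 8 degrees, from -1 to 1, then the closure, from 0 (fully open) to 1 (shut). In form: [[tx, ty, tz, ax, ay, az, hand], ...]. A call has 1 to 5 rows; each row shifts and turns the commanded pose from where the row before left it, along the tool's axes as they then stand; what a row does not reach is not made up. A row lasts 1/8 s, in which the tool goes at most 62.5 mm and 10.7 degrees, less where a joint would pass 70% of its speed; a pose out of reach is approached as far as the arm can. A call with a number of a shift or a turn outside -1 to 1 is refused whole. A call with a gripper value outside its range is refused whole. The fingers move at their own pace and stop on an object; "squeeze" is the grip in N (left out, the last holds). Time passes only in rows, so rows that do not move let the fingers close. It gives the time, the measured TCP pose, the force and the opening at its end, in the units of the state.
- sensors.state(): the state, without advancing time (a new reading comes with each control period).
- eyes.get_image(name): name is "scene" or "top"; returns the picture (384x512x3 uint8, blue, green, red); there is no depth.
- eyes.camera_info(name): a dict with "fx", "fy", "cx", "cy" (pixels), "pose" (4x4, takes a point from camera to world coordinates). Camera axes: x right, y down, z forward; pixel columns grow to the right and rows downward; lengths in m; the calibration is good to about 2 mm. A picture is of the moment at which its call begins. camera_info takes no time and is no camera call.
- job.hand_in(): hands the job in, once; it reports no verdict.
The state is a dict: "time": time; "joints": joint angles; "qvel": joint speeds; "joint_efforts": joint torques, N m; "eef_pos": TCP position; "eef_rot": TCP orientation; "ft_force": force on the tool from outside, world axes, zero at the start; "wrist_torque": the same for the moment, N m; "gripper_width": finger opening in m.
Only numpy, scipy, OpenCV 4.12 (cv2) and the standard library are available. Lean on these libraries where they do the work, as an engineer would, in place of code of your own. Each camera call takes 0.05 s, during which the arm holds its last target.

## Working session

There is one attempt and no reset: what is moved stays moved. The work goes in short steps, Python scripts to look and compute and a tool call to move; the robot and the scene stay as the last step left them, time stands still between calls to the robot, and variables do not carry over. Pictures are saved under pics/ and viewed, and the job is handed in when it is done.

Besides the shell and the picture viewer there is one more tool, called after "Emit:" as name(argument=value, ...), one argument or row to a line, values as JSON. step_arm: Moves the arm, as the interface text tells. Shift numbers are shares of 2 cm and turn numbers shares of 8 degrees, none past 1 either way. Its arguments: {"type":"object","properties":{"steps":{"type":"array","items":{"type":"array","items":{"type":"number","minimum":-1,"maximum":1}}},"squeeze":{"type":"number"}},"required":["steps"]}

```bash
mkdir -p pics; ls; python3 - <<'E'
from station import sensors, eyes, job
import cv2,numpy as np
s=sensors.state();print(s)
for n in("scene","top"):
    im=eyes.get_image(n);cv2.imwrite(f"pics/{n}0.png",im)
    c=eyes.camera_info(n);print(n,c)
E
```

```text
pics
{'time': 0.0, 'joints': array([-8.19346296e+01,  8.65203385e+00,  8.23883752e+01,  4.95073980e-04,
        8.90260025e+01, -7.67862658e+00]), 'qvel': array([-0.01023453, -0.04315107, -0.0107873 ,  0.02486695,  0.00667632,
       -0.01306753]), 'joint_efforts': array([ 5.36685926e-03, -7.13034797e+01, -5.70862341e+01,  8.48020568e-05,
        8.87116010e-03, -5.12214092e-05]), 'eef_pos': array([ 0.15596429, -0.55322337,  0.23070492]), 'eef_rot': array([[ 2.71339374e-01, -1.54071197e-04,  9.62483725e-01],
       [-9.62483053e-01,  1.14884810e-03,  2.71339369e-01],
       [-1.14755318e-03, -9.99999328e-01,  1.63436809e-04]]), 'ft_force': array([-0.27870842, -0.37728955, -0.36044352]), 'wrist_torque': array([-0.03524255,  0.01026758, -0.03306097]), 'gripper_width': 0.08530839382189437}
scene {'fx': 388.45827833245784, 'fy': 388.45827833245784, 'cx': 250.16989602120842, 'cy': 191.7621190166467, 'pose': array([[ 0.78481309,  0.48021271, -0.39174502,  0.94415478],
       [ 0.61959558, -0.59470606,  0.51227534, -0.56618098],
       [ 0.01302799, -0.64476388, -0.76427077,  1.14140073],
       [ 0.        ,  0.        ,  0.        ,  1.        ]])}
top {'fx': 411.80532897130075, 'fy': 411.80532897130075, 'cx': 257.2660364521863, 'cy': 191.97669270962814, 'pose': array([[-0.00517731, -0.99829805,  0.05808779,  0.43047182],
       [-0.99998449,  0.00528781,  0.00174885,  0.01845208],
       [-0.00205303, -0.05807783, -0.99830995,  1.53702244],
       [ 0.        ,  0.        ,  0.        ,  1.        ]])}
```

View pics/scene0.png

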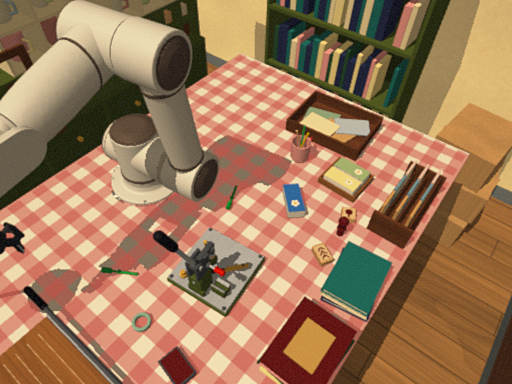

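View pics/top0.png

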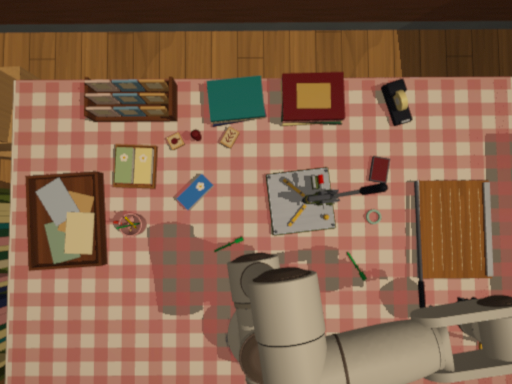

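```bash
python3 - <<'E'
import cv2
t=cv2.imread("pics/top0.png");s=cv2.imread("pics/scene0.png")
cv2.imwrite("pics/tc.png",cv2.resize(t[155:245,255:395],None,fx=5.7,fy=5.7,interpolation=cv2.INTER_CUBIC))
cv2.imwrite("pics/sc.png",cv2.resize(s[215:325,145:285],None,fx=5.4,fy=5.4,interpolation=cv2.INTER_CUBIC))
cv2.imwrite("pics/tp.png",cv2.resize(t[165:220,165:225],None,fx=8,fy=8,interpolation=cv2.INTER_CUBIC))
E
```

```text
(no output)
```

View pics/tc.png

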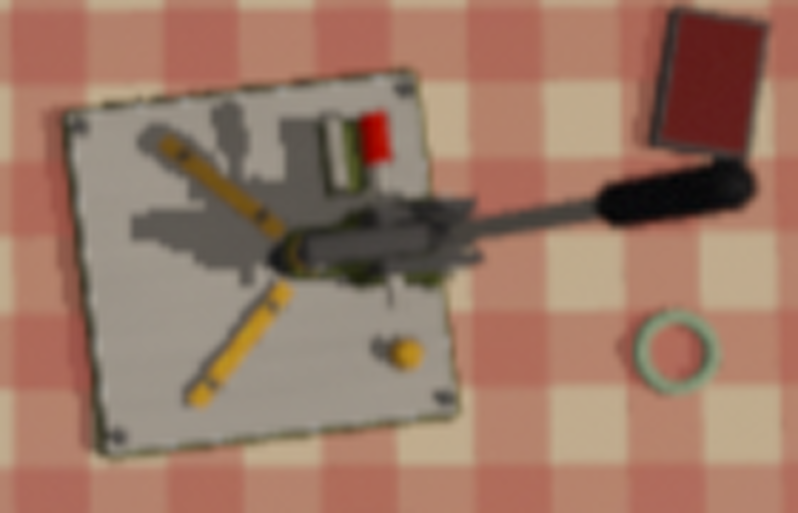

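View pics/sc.png

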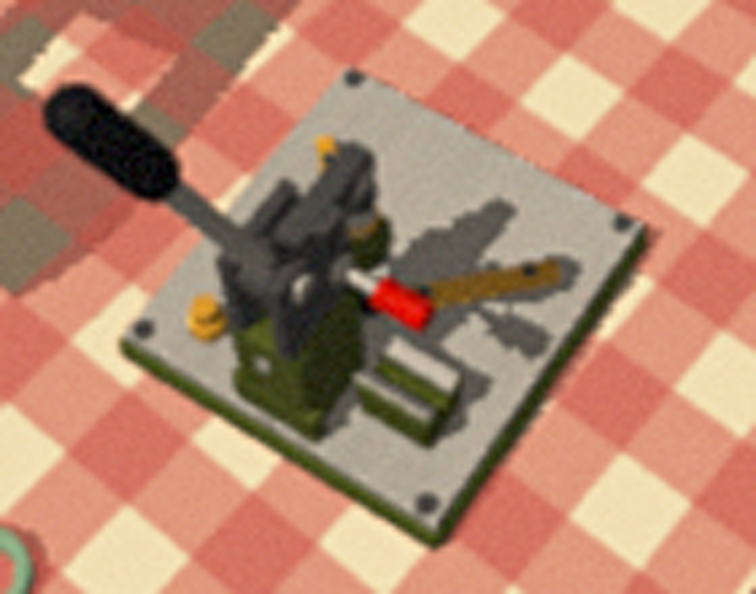

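View pics/tp.png

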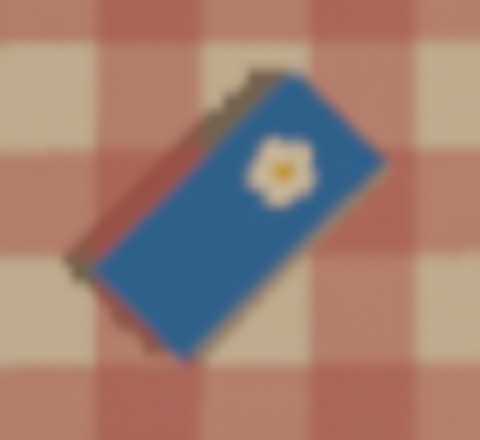

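```bash
cat > h.py <<'E'
import numpy as np,cv2
from scipy.optimize import least_squares
from station import eyes
C={n:eyes.camera_info(n) for n in("scene","top")}
def proj(n,P):
    c=C[n];P=np.atleast_2d(P);M=np.linalg.inv(c["pose"]);q=P@M[:3,:3].T+M[:3,3]
    return np.c_[c["fx"]*q[:,0]/q[:,2]+c["cx"],c["fy"]*q[:,1]/q[:,2]+c["cy"]]
def uncrop(p,s,ox,oy):return (np.array(p,float)+.5)/s-.5+[ox,oy]
def onplane(n,px,z):
    c=C[n];px=np.atleast_2d(px);d=np.c_[(px[:,0]-c["cx"])/c["fx"],(px[:,1]-c["cy"])/c["fy"],np.ones(len(px))]@c["pose"][:3,:3].T
    o=c["pose"][:3,3];return o+d*((z-o[2])/d[:,2])[:,None]
def pl(p,q):
    a=p[2];q=np.atleast_2d(q)/1000.;return np.c_[p[0]+np.cos(a)*q[:,0]-np.sin(a)*q[:,1],p[1]+np.sin(a)*q[:,0]+np.cos(a)*q[:,1],q[:,2]]
def fit(obs,p0):
    f=lambda p:np.concatenate([(proj(n,pl(p,[q]))-px).ravel() for n,q,px in obs])
    r=least_squares(f,p0,loss='soft_l1');return r.x,f(r.x).reshape(-1,2)
E
python3 - <<'E'
from h import *
T=lambda p:uncrop(p,5.7,255,155);S=lambda p:uncrop(p,5.4,145,215)
ct=[([-140,115,30],(66,112)),([95,115,30],(412,72)),([95,-115,30],(458,415)),([-140,-115,30],(103,455))]
cs=[([95,115,30],(437,525)),([-140,115,30],(648,232)),([-140,-115,30],(350,70)),([95,-115,30],(123,343))]
o=[("top",q,T(p)) for q,p in ct];o2=[("scene",q,S(p)) for q,p in cs]
for oo in(o,o2,o+o2):
    p,r=fit(oo,[.45,-.1,-1.5]);print(p,np.degrees(p[2]));print(r.round(2).tolist())
# knob
kt,ks=T((376,138)),S((402,303))
for y in(61.5,65.5):
  print('knob',pl(p,[[40,y,155]]), proj("top",pl(p,[[40,y,155]]))-kt,proj("scene",pl(p,[[40,y,155]]))-ks)
f=lambda X:np.r_[(proj("top",X)-kt)[0],(proj("scene",X)-ks)[0]]
r=least_squares(f,[.5,-.1,.15]);print('tri',r.x,r.fun)
c=uncrop([(293,72),(386,162),(187,360),(93,268)],8,165,165)
w=onplane("top",c,.04);print(w,w.mean(0));e=w[0]-w[3]+w[1]-w[2];print(np.degrees(np.arctan2(e[1],e[0])),np.linalg.norm(e[:2])/2,np.linalg.norm(w[0]-w[1]))
E
```

```text
[ 0.48804385 -0.15773456 -1.45711932] -83.48678706368406
[[-1.74, -0.84], [1.0, -1.38], [1.04, 0.75], [-0.68, 1.4]]
[ 0.49018818 -0.15997213 -1.46060961] -83.68676636840401
[[0.27, 4.01], [1.61, -0.49], [-0.21, -1.43], [-2.11, -0.2]]
[ 0.48917524 -0.15896715 -1.45969298] -83.6342468653124
[[-1.33, -1.25], [1.42, -1.63], [1.3, 0.51], [-0.43, 1.0], [0.28, 3.53], [1.53, -0.91], [-0.28, -1.76], [-2.1, -0.57]]
knob [[ 0.55473105 -0.19190172  0.155     ]] [[-0.16026865 -0.1555497 ]] [[0.50876256 1.14483784]]
knob [[ 0.55870638 -0.19145822  0.155     ]] [[-0.30862382 -1.33110553]] [[1.67389624 1.82464606]]
tri [ 0.55347472 -0.19188581  0.16016429] [ 0.07271022  0.07849345  0.08984645 -0.00200978]
[[0.58602292 0.22551908 0.04      ]
 [0.54460012 0.18301126 0.04      ]
 [0.4549042  0.27331876 0.04      ]
 [0.4969528  0.31629283 0.04      ]] [0.52062001 0.24953548 0.04      ]
-45.36862906165249 0.127227860129514 0.05935286835642019
```

```bash
cat > ov.py <<'E'
from h import *
def box(x0,x1,y0,y1,z0,z1):
    P=[[x,y,z] for x in(x0,x1) for y in(y0,y1) for z in(z0,z1)]
    return [(P[i],P[j]) for i in range(8) for j in range(i) if sum(a!=b for a,b in zip(P[i],P[j]))==1]
def model(p,py=20):
    L=[]
    L+=box(-140,95,-115,115,0,30)+box(23,57,36,84,30,72)+box(29,87,11,20,122,194)+box(29,87,-20,-11,122,194)
    g=[]
    for sgn in(1,):
        pass
    a=np.radians(135);R=np.array([[np.cos(a),-np.sin(a),0],[np.sin(a),np.cos(a),0],[0,0,1]])
    for b in(box(18,115,-12,0,30,42),box(-12,0,18,115,30,42)):
        L+=[(R@u,R@v) for u,v in b]
    L+=box(31,49,py+25.5,py+57.5,146,164)
    return [(pl(p,u)[0],pl(p,v)[0]) for u,v in L]
def draw(n,im,p,s,ox,oy,w,h,out,py=20):
    c=cv2.resize(im[oy:oy+h,ox:ox+w],None,fx=s,fy=s,interpolation=cv2.INTER_CUBIC)
    for u,v in model(p,py):
        q=[(proj(n,k)[0]+.5-[ox,oy])*s-.5 for k in(u,v)]
        cv2.line(c,tuple(np.int32(q[0].round())),tuple(np.int32(q[1].round())),(255,0,255),1)
    cv2.imwrite(out,c)
E
python3 - <<'E'
from ov import *
T=lambda p:uncrop(p,5.7,255,155);S=lambda p:uncrop(p,5.4,145,215)
ct=[((-1,1),(66,112)),((1,1),(412,72)),((1,-1),(458,415)),((-1,-1),(103,455))]
cs=[((1,1),(437,522)),((-1,1),(648,232)),((-1,-1),(350,70)),((1,-1),(123,343))]
def f(p):
    r=[]
    for n,l,U in(("top",ct,T),("scene",cs,S)):
        for (a,b),px in l:
            q=[[-22.5+a*(117.5-p[3]),b*(115-p[3]),30]]
            r+=list((proj(n,pl(p,q))-U(px)).ravel())
    return np.array(r)
r=least_squares(f,[.49,-.16,-1.46,3]);print(r.x,np.degrees(r.x[2]),r.fun.reshape(-1,2).round(1).tolist())
p=r.x[:3]
draw("top",cv2.imread("pics/top0.png"),p,5.7,255,155,140,90,"pics/ot.png")
draw("scene",cv2.imread("pics/scene0.png"),p,5.4,145,215,140,110,"pics/os.png")
E
```

```text
[ 0.48862148 -0.158221   -1.45774803  4.90484939] -83.52280979647396 [[-0.1, 0.1], [-0.0, -0.0], [-0.4, -0.6], [0.6, -0.3], [-0.1, 1.5], [-0.5, -0.8], [-0.0, -0.4], [0.2, -1.2]]
```

View pics/ot.png

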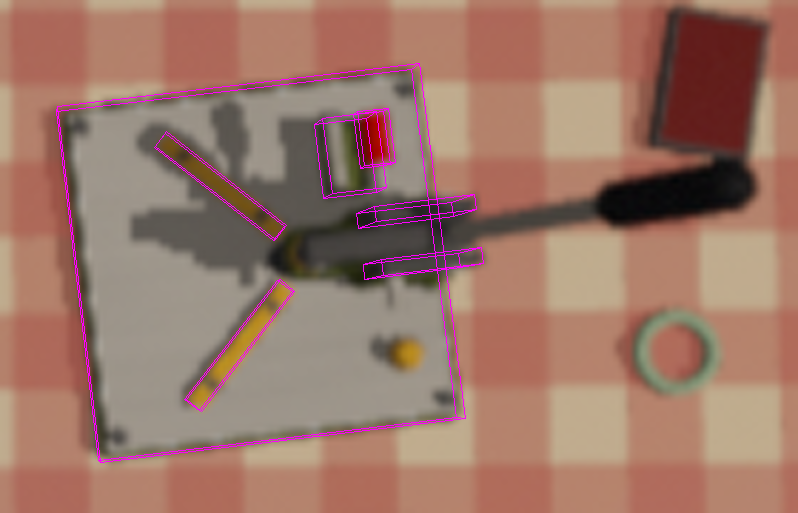

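View pics/os.png

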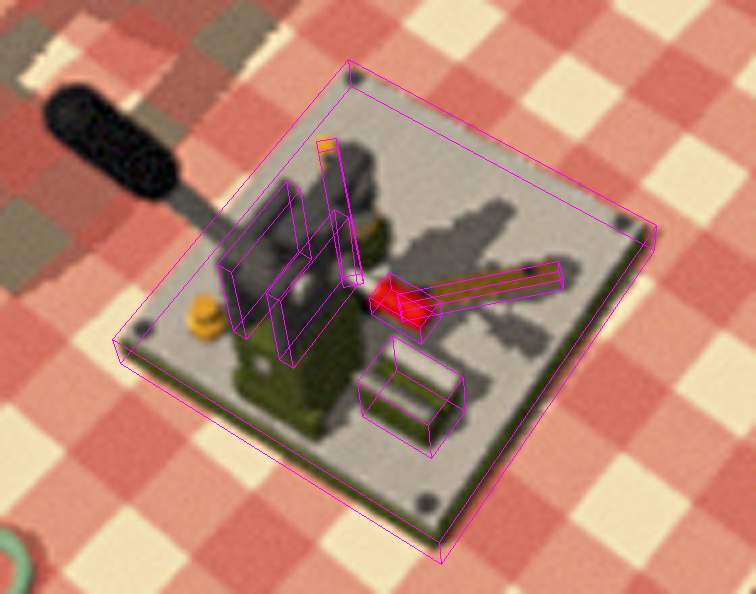

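Emit:
step_arm(
  steps=[
    [0,-1,0,0,0.578,0,0],
    [0,-1,0,0,0.578,0,0],
    [0,-1,1,0,0,0,0],
    [0,-1,1,0,0,0,0],
    [0,-1,1,0,0,0,0],
  ],
)

```text
time: 0.72
eef_pos: [0.2162, -0.5464, 0.3316]
eef_rot: [[0.113, -0.0, 0.994], [-0.994, 0.001, 0.113], [-0.001, -1.0, -0.0]]
ft_force: [0.5, -0.7, 0.1]
gripper_width: 0.0855
```

Emit:
step_arm(
  steps=[
    [0,-1,1,0,0,0,0],
    [0,-1,1,0,0,0,0],
    [0,-1,1,0,0,0,0],
    [0,-1,1,0,0,0,0],
    [0,-1,1,0,0,0,0],
  ],
)

```text
time: 1.35
eef_pos: [0.3156, -0.5352, 0.4316]
eef_rot: [[0.113, -0.0, 0.994], [-0.994, 0.001, 0.113], [-0.001, -1.0, -0.0]]
ft_force: [-0.2, -0.6, 0.6]
gripper_width: 0.0853
```

Emit:
step_arm(
  steps=[
    [0,-1,1,0,0,0,0],
    [0,-1,1,0,0,0,0],
    [0,-1,1,0,0,0,0],
    [-1,0,1,0,0,0,0],
    [-1,0,1,0,0,0,0],
  ],
)

```text
time: 1.98
eef_pos: [0.4105, -0.484, 0.4906]
eef_rot: [[0.113, -0.001, 0.994], [-0.994, 0.001, 0.113], [-0.001, -1.0, -0.0]]
ft_force: [0.6, -0.0, 0.8]
gripper_width: 0.0852
```

Emit:
step_arm(
  steps=[
    [-1,0,1,0,0,0,0],
    [-1,0,1,0,0,0,0],
    [-1,0,1,0,0,0,0],
    [-1,0,1,0,0,0,0],
    [-1,0,1,0,0,0,0],
  ],
)

```text
time: 2.6
eef_pos: [0.4984, -0.3729, 0.491]
eef_rot: [[0.113, -0.0, 0.994], [-0.994, 0.001, 0.113], [-0.001, -1.0, -0.0]]
ft_force: [0.0, -1.0, -0.7]
gripper_width: 0.0854
```

Emit:
step_arm(
  steps=[
    [-1,0,1,0,0,0,0],
    [-1,0,1,0,0,0,0],
    [-1,0,1,0,0,0,0],
    [-1,0,1,0,0,0,0],
    [-1,0,0.5,0,0,0,0],
  ],
)

```text
time: 3.22
eef_pos: [0.5767, -0.2632, 0.4905]
eef_rot: [[0.113, -0.001, 0.994], [-0.994, 0.001, 0.113], [-0.001, -1.0, -0.001]]
ft_force: [-0.9, 0.3, -0.7]
gripper_width: 0.0853
```

Emit:
step_arm(
  steps=[
    [-1,0,0,0,0,0,0],
    [-1,0,0,0,0,0,0],
    [-1,0,0,0,0,0,0],
    [-0.75,0,0,0,0,0,0],
    [0,0.5,0,0,0,0,0],
  ],
)

```text
time: 3.85
eef_pos: [0.5673, -0.1886, 0.482]
eef_rot: [[0.114, 0.002, 0.993], [-0.993, -0.001, 0.114], [0.001, -1.0, 0.002]]
ft_force: [-0.1, -0.5, 0.6]
gripper_width: 0.0855
```

Emit:
step_arm(
  steps=[
    [0,1,0,0,0,0,0],
    [0,1,0,0,0,0,0],
    [0,1,0,0,0,0,0],
    [0,1,0,0,0,0,0],
    [0,1,0,0,0,0,0],
  ],
)

```text
time: 4.47
eef_pos: [0.5673, -0.1901, 0.3796]
eef_rot: [[0.112, -0.001, 0.994], [-0.994, 0.0, 0.112], [-0.0, -1.0, -0.001]]
ft_force: [1.2, -0.5, 0.4]
gripper_width: 0.0852
```

Emit:
step_arm(
  steps=[
    [0,1,0,0,0,0,0],
    [0,1,0,0,0,0,0],
    [0,1,0,0,0,0,0],
    [0,1,0,0,0,0,0],
    [0,1,0,0,0,0,0],
  ],
)

```text
time: 5.1
eef_pos: [0.5671, -0.19, 0.2796]
eef_rot: [[0.113, -0.001, 0.994], [-0.994, 0.0, 0.113], [-0.0, -1.0, -0.001]]
ft_force: [0.3, -0.2, -0.6]
gripper_width: 0.0852
```

```bash
python3 - <<'E'
from station import sensors, eyes
import cv2
s=eyes.get_image("scene");cv2.imwrite("pics/s1.png",cv2.resize(s[125:325,120:320],None,fx=3,fy=3,interpolation=cv2.INTER_CUBIC))
print(sensors.state()['eef_pos'],sensors.state()['ft_force'])
E
```

```text
[ 0.56657945 -0.18972888  0.27679669] [ 0.34690493 -0.6977299  -3.19516796]
```

View pics/s1.png

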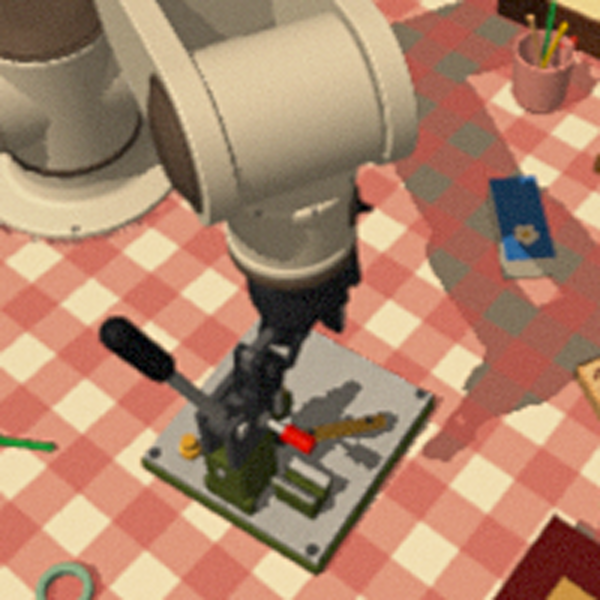

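```bash
python3 - <<'E'
from h import *
from station import sensors
s=sensors.state();print(s['eef_pos'],s['ft_force'])
for P in([.567,-.19,.277],[.567,-.148,.29],[.567,-.232,.29],[.567,-.19,.36],[.555,-.191,.155]):
    print((proj("scene",P)[0]-[120,125])*3, proj("top",P)[0])
t=eyes.get_image("top");cv2.imwrite("pics/t1.png",cv2.resize(t[140:260,230:400],None,fx=4.5,fy=4.5,interpolation=cv2.INTER_CUBIC))
s=eyes.get_image("scene");cv2.imwrite("pics/s2.png",cv2.resize(s[185:325,160:280],None,fx=4.2,fy=4.2,interpolation=cv2.INTER_CUBIC))
E
```

```text
[ 0.56657945 -0.18972888  0.27679669] [ 0.34690493 -0.6977299  -3.19516796]
[304.15965711 377.81517986] [325.71119813 171.0786611 ]
[335.28902988 337.39521025] [312.59936033 170.68814628]
[270.28633087 403.51921926] [340.22554358 170.53959917]
[299.66183395 323.31340178] [330.44752361 167.93584145]
[299.48384595 440.03575934] [320.12335995 178.56453468]
```

View pics/s2.png

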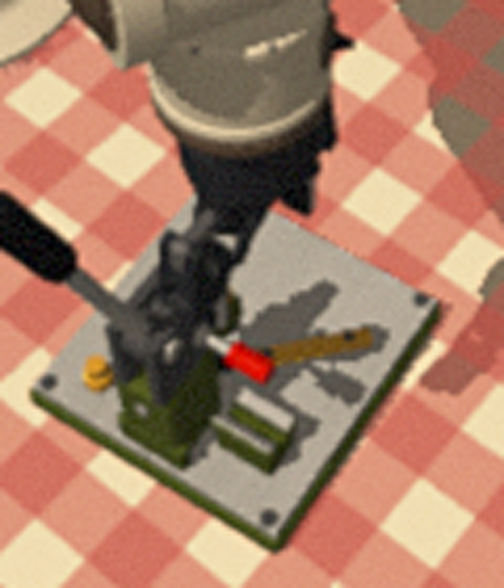

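View pics/t1.png

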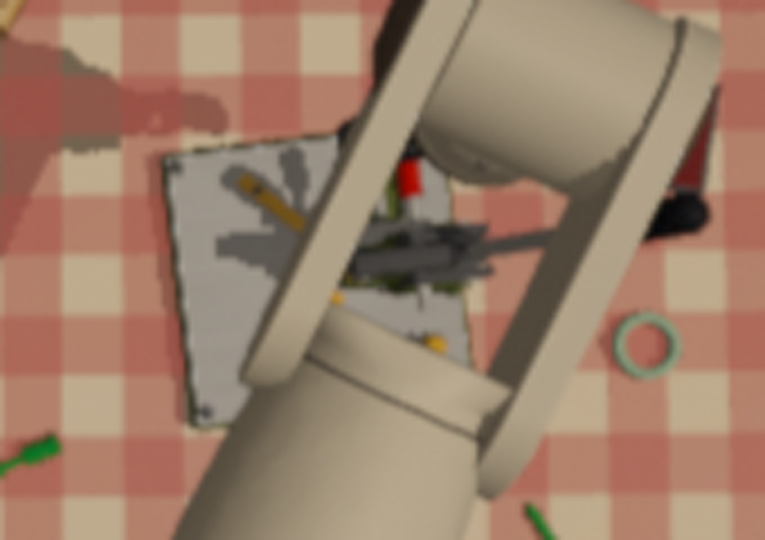

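Emit:
step_arm(
  steps=[
    [0,1,0,0,0,0,0],
    [0,1,0,0,0,0,0],
    [0,1,0,0,0,0,0],
    [0,1,0,0,0,0,0],
    [0,1,0,0,0,0,0],
  ],
)

```text
time: 5.88
eef_pos: [0.5677, -0.1899, 0.1815]
eef_rot: [[0.113, 0.001, 0.994], [-0.994, -0.0, 0.113], [0.001, -1.0, 0.001]]
ft_force: [0.5, 0.1, 0.1]
gripper_width: 0.0852
```

Emit:
step_arm(
  steps=[
    [0,1,0,0,0,0,0.3],
    [0,1,0,0,0,0,0.3],
    [0,0,-0.5,0,0,0,0.3],
    [0,0,0,0,0,0,0.3],
  ],
)

```text
time: 6.38
eef_pos: [0.5573, -0.1911, 0.1427]
eef_rot: [[0.113, 0.001, 0.994], [-0.994, -0.001, 0.113], [0.001, -1.0, 0.001]]
ft_force: [-0.1, -0.1, -0.0]
gripper_width: 0.0598
```

```bash
python3 - <<'E'
from h import *
from station import sensors
p=[.4886,-.1582,-1.45775]
s=sensors.state();e=s['eef_pos'];a=p[2];d=e[:2]-p[:2]
print(e,np.cos(a)*d[0]+np.sin(a)*d[1],-np.sin(a)*d[0]+np.cos(a)*d[1],s['ft_force'],s['gripper_width'])
t=eyes.get_image("scene");cv2.imwrite("pics/s3.png",cv2.resize(t[205:305,160:280],None,fx=6,fy=6,interpolation=cv2.INTER_CUBIC))
E
```

```text
[ 0.55728696 -0.19107393  0.14268001] 0.04041237562911221 0.06454017185166536 [-0.06212203 -0.09743881 -0.01713347] 0.05979713952632404
```

View pics/s3.png

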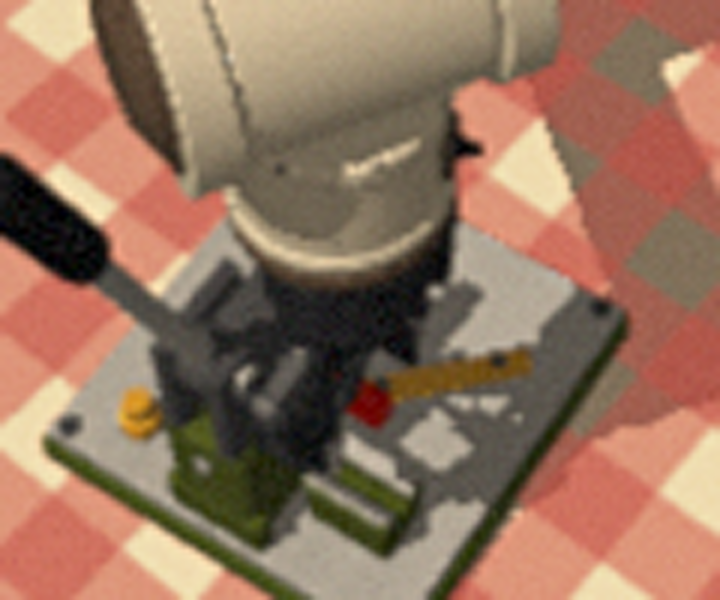

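Emit:
step_arm(
  steps=[
    [0,0.33,0,0,0,0,0.5],
    [0,0,0,0,0,0,0.7],
    [0,0,0,0,0,0,0.78],
    [0,0,0,0,0,0,0.85],
    [0,0,0,0,0,0,1],
  ],
  squeeze=25,
)

```text
time: 7.05
eef_pos: [0.5576, -0.1906, 0.1348]
eef_rot: [[0.113, 0.0, 0.994], [-0.994, 0.0, 0.113], [-0.0, -1.0, 0.0]]
ft_force: [0.8, 0.2, 0.3]
gripper_width: 0.0171
```

Emit:
step_arm(
  steps=[
    [0,0,0,0,0,0,1],
    [0,0,0,0,0,0,1],
    [0,0,0,0,0,0,1],
  ],
)

```text
time: 7.42
eef_pos: [0.5576, -0.1906, 0.1347]
eef_rot: [[0.113, 0.0, 0.994], [-0.994, 0.0, 0.113], [-0.0, -1.0, 0.0]]
ft_force: [0.0, 1.2, 0.9]
gripper_width: 0.0171
```

Emit:
step_arm(
  steps=[
    [0,0,0.5,0,0,0,1],
    [0,0,0.7,0,0,0,1],
    [0,0,0.8,0,0,0,1],
  ],
)

```text
time: 7.8
eef_pos: [0.5985, -0.1859, 0.1346]
eef_rot: [[0.113, -0.0, 0.994], [-0.994, 0.0, 0.113], [-0.0, -1.0, -0.0]]
ft_force: [-0.5, -0.5, -0.6]
gripper_width: 0.0175
```

Emit:
step_arm(
  steps=[
    [0,0,0.8,0,0,0,1],
    [0,0,0.7,0,0,0,1],
    [0,0,0,0,0,0,1],
  ],
)

```text
time: 8.18
eef_pos: [0.628, -0.1824, 0.1342]
eef_rot: [[0.114, -0.0, 0.993], [-0.993, 0.0, 0.114], [-0.0, -1.0, -0.0]]
ft_force: [-0.7, -0.3, -0.6]
gripper_width: 0.0171
```

```bash
cat > st.py <<'E'
from h import *
from station import sensors
p=[.4886,-.1582,-1.45775]
def st():
    s=sensors.state();e=s['eef_pos'];a=p[2];d=e[:2]-p[:2]
    print(s['time'],e.round(4),'cut',(np.cos(a)*d[0]+np.sin(a)*d[1]).round(4),(-np.sin(a)*d[0]+np.cos(a)*d[1]).round(4),'F',s['ft_force'].round(1),s['gripper_width'])
E
python3 - <<'E'
from st import *
st()
t=eyes.get_image("scene");cv2.imwrite("pics/s4.png",cv2.resize(t[205:315,170:290],None,fx=6,fy=6,interpolation=cv2.INTER_CUBIC)[:600])
t=eyes.get_image("top");cv2.imwrite("pics/t4.png",cv2.resize(t[140:240,255:375],None,fx=6,fy=6,interpolation=cv2.INTER_CUBIC)[:600])
E
```

```text
8.175 [ 0.628  -0.1824  0.1342] cut 0.0398 0.1357 F [-0.7 -0.3 -0.6] 0.017078051804314834
```

View pics/s4.png

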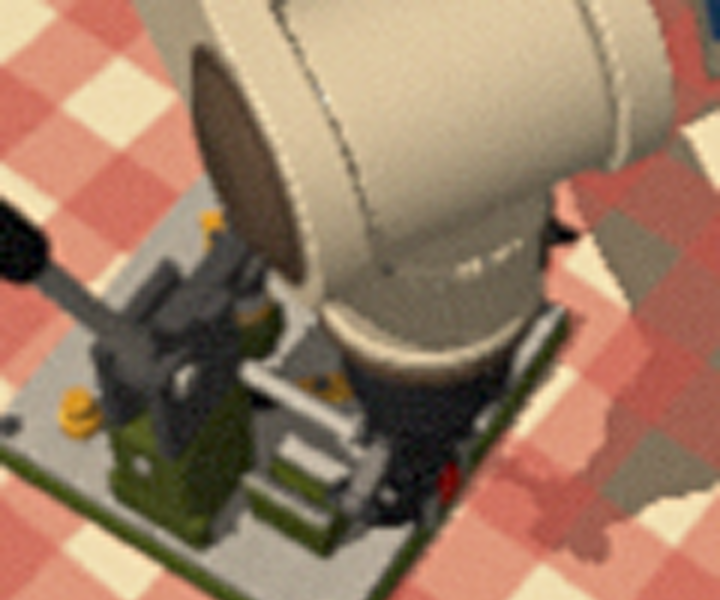

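View pics/t4.png

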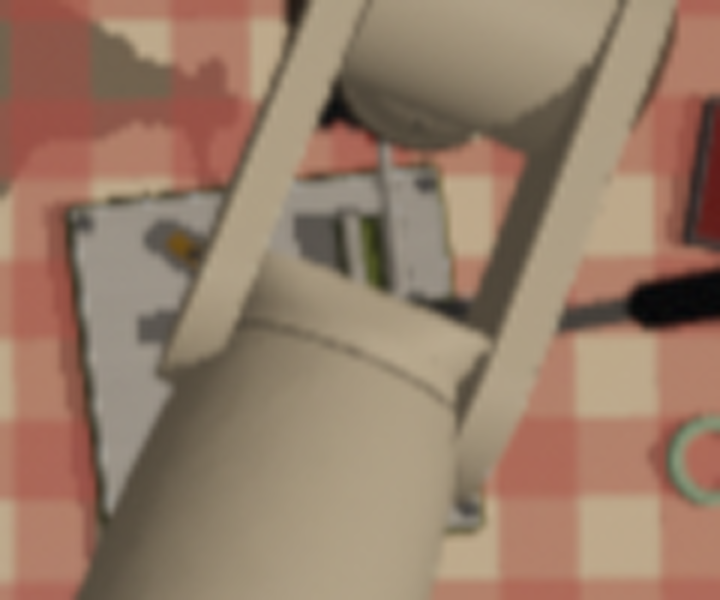

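```bash
python3 - <<'E'
from st import *
for y in(20,26,31,35,40,94,150): print(y,(proj("scene",pl(p,[[40,y,153.5]]))[0]+.5-[170,205])*6-.5)
E
```

```text
20 [228.82574823 361.66093016]
26 [239.05844357 367.60364446]
31 [247.61369717 372.57217193]
35 [254.47631443 376.5576882 ]
40 [263.07770046 381.55300742]
94 [357.64054734 436.47108753]
150 [459.0453055  495.36265876]
```

Emit:
step_arm(
  steps=[
    [0,0.8,0,0,0,0,1],
    [0,1,0,0,0,0,1],
    [0,1,0,0,0,0,1],
    [0,0.8,0,0,0,0,1],
    [0,0.4,0,0,0,0,1],
  ],
)

```text
time: 8.9
eef_pos: [0.6267, -0.1826, 0.0532]
eef_rot: [[0.113, -0.001, 0.994], [-0.994, 0.001, 0.113], [-0.001, -1.0, -0.001]]
ft_force: [0.3, -0.6, 0.0]
gripper_width: 0.0172
```

Emit:
step_arm(
  steps=[
    [0,0.4,0,0,0,0,1],
    [0,0.2,0,0,0,0,1],
    [0,0,0,0,0,0,1],
  ],
)

```text
time: 9.28
eef_pos: [0.6271, -0.1827, 0.0427]
eef_rot: [[0.113, 0.0, 0.994], [-0.994, 0.0, 0.113], [-0.0, -1.0, 0.0]]
ft_force: [0.8, 0.0, -1.4]
gripper_width: 0.0167
```

```bash
python3 - <<'E'
from st import *
st()
t=eyes.get_image("scene");cv2.imwrite("pics/s5.png",cv2.resize(t[225:325,180:300],None,fx=6,fy=6,interpolation=cv2.INTER_CUBIC)[:600])
E
```

```text
9.275 [ 0.6271 -0.1827  0.0427] cut 0.04 0.1349 F [ 0.8  0.  -1.4] 0.016738030338265278
```

View pics/s5.png

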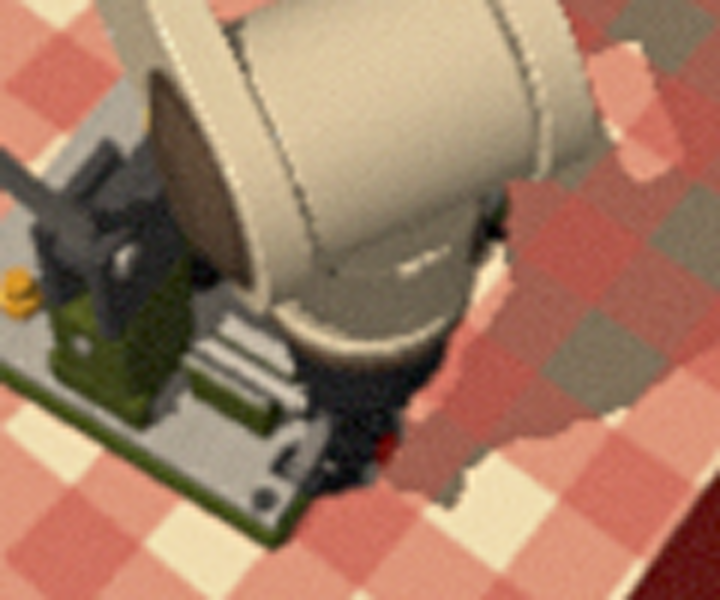

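Emit:
step_arm(
  steps=[
    [0,0.1,0,0,0,0,1],
    [0,0.05,0,0,0,0,1],
    [0,0,0,0,0,0,1],
  ],
)

```text
time: 9.7
eef_pos: [0.6273, -0.1828, 0.04]
eef_rot: [[0.113, 0.001, 0.994], [-0.994, -0.0, 0.113], [0.0, -1.0, 0.001]]
ft_force: [0.7, -0.1, 2.2]
gripper_width: 0.0172
```

Emit:
step_arm(
  steps=[
    [0,0,0,0,0,0,0.7],
    [0,0,0,0,0,0,0.55],
    [0,0,0,0,0,0,0.5],
    [0,0,0,0,0,0,0.5],
  ],
)

```text
time: 10.2
eef_pos: [0.627, -0.1827, 0.0397]
eef_rot: [[0.113, -0.0, 0.994], [-0.994, 0.0, 0.113], [-0.0, -1.0, -0.0]]
ft_force: [-0.2, -0.3, 0.7]
gripper_width: 0.0426
```

Emit:
step_arm(
  steps=[
    [0,-0.5,0,0,0,0,0.5],
    [0,-1,0,0,0,0,0.5],
    [0,-1,0,0,0,0,0.5],
    [0,-1,0.5,0,0,0,0.5],
    [0,-1,1,0,0,0,0.3],
  ],
)

```text
time: 10.82
eef_pos: [0.6572, -0.1795, 0.1324]
eef_rot: [[0.113, 0.001, 0.994], [-0.994, -0.001, 0.113], [0.001, -1.0, 0.001]]
ft_force: [1.0, -0.0, -0.0]
gripper_width: 0.0588
```

```bash
python3 - <<'E'
from st import *
st()
t=eyes.get_image("scene");cv2.imwrite("pics/s6.png",cv2.resize(t[225:325,180:300],None,fx=6,fy=6,interpolation=cv2.INTER_CUBIC)[:600])
E
```

```text
10.825 [ 0.6572 -0.1795  0.1324] cut 0.0402 0.1651 F [ 1. -0. -0.] 0.058844780918008446
```

View pics/s6.png

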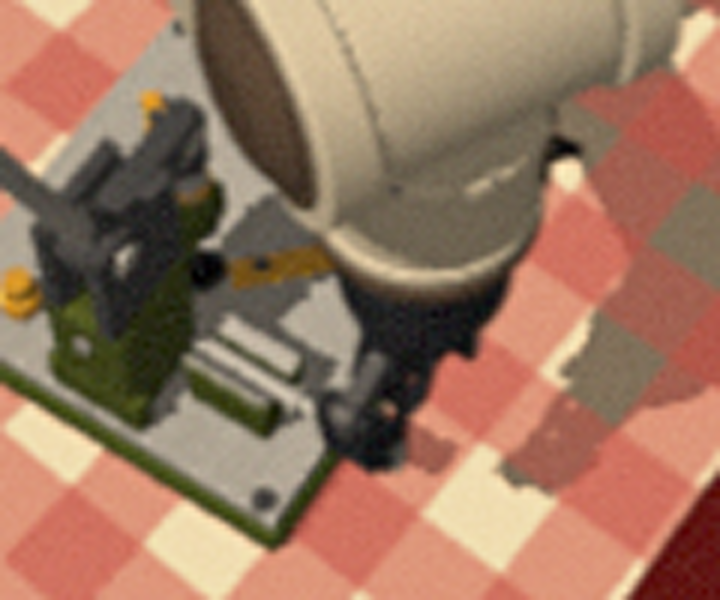

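Emit:
step_arm(
  steps=[
    [0,-1,0.5,0,0,0,0],
    [-1,-1,0,0,0,0,0],
    [-1,-1,0,0,0,0,0],
    [-1,-1,0,0,0,0,0],
    [-1,0,0,0,0,0,0],
  ],
)

```text
time: 11.5
eef_pos: [0.658, -0.0971, 0.2121]
eef_rot: [[0.114, 0.003, 0.994], [-0.994, -0.001, 0.114], [0.001, -1.0, 0.003]]
ft_force: [-0.1, 0.8, -0.7]
gripper_width: 0.0854
```

Emit:
step_arm(
  steps=[
    [-1,0,0,0,0,0,0],
    [-1,0,0,0,0,0,0],
    [-1,0,0,0,0,0,0],
    [-1,0,0,0,0,0,0],
    [-1,0,0,0,0,0,0],
  ],
)

```text
time: 12.12
eef_pos: [0.6463, 0.002, 0.2096]
eef_rot: [[0.113, -0.0, 0.994], [-0.994, 0.0, 0.113], [-0.0, -1.0, -0.0]]
ft_force: [0.5, -0.3, 0.3]
gripper_width: 0.0854
```

Emit:
step_arm(
  steps=[
    [-1,0,-1,0,0,0,0],
    [-1,0,-1,0,0,0,0],
    [-1,0,-1,0,0,0,0],
    [-1,0,-1,0,0,0,0],
    [-1,0,-1,0,0,0,0],
  ],
)

```text
time: 12.75
eef_pos: [0.5349, 0.0898, 0.2097]
eef_rot: [[0.113, 0.0, 0.994], [-0.994, 0.0, 0.113], [-0.0, -1.0, 0.0]]
ft_force: [0.4, -0.4, -0.3]
gripper_width: 0.0855
```

```bash
python3 - <<'E'
from st import *
st()
t=eyes.get_image("scene");cv2.imwrite("pics/s7.png",cv2.resize(t[215:315,160:280],None,fx=6,fy=6,interpolation=cv2.INTER_CUBIC)[:600])
t=eyes.get_image("top");cv2.imwrite("pics/t7.png",cv2.resize(t[135:235,255:375],None,fx=6,fy=6,interpolation=cv2.INTER_CUBIC)[:600])
E
```

```text
12.75 [0.5349 0.0898 0.2097] cut -0.2412 0.074 F [ 0.4 -0.4 -0.3] 0.08549553441070051
```

View pics/s7.png

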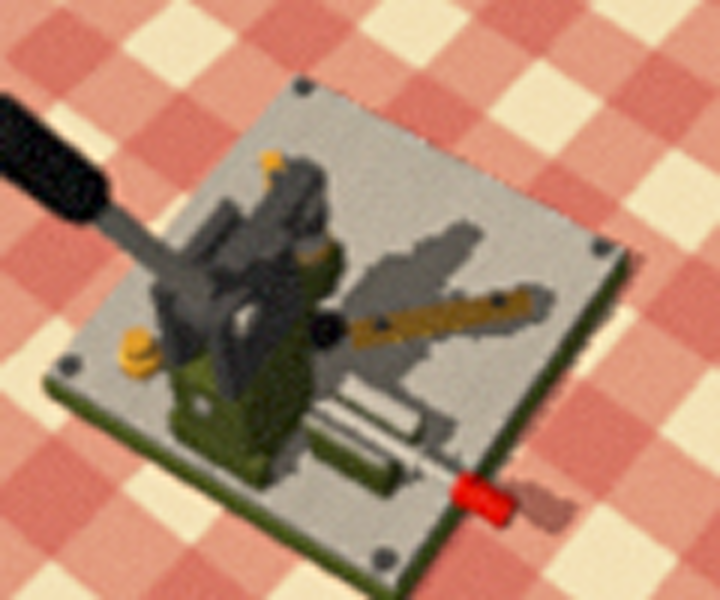

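View pics/t7.png

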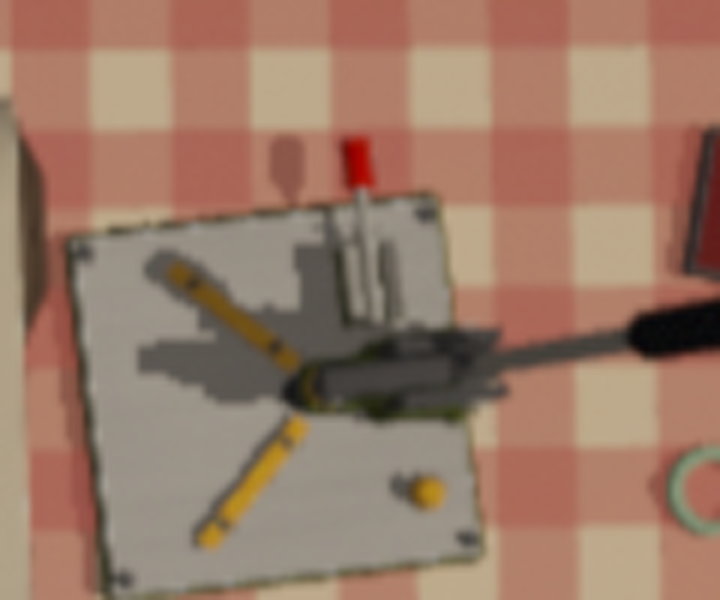

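```bash
python3 - <<'E'
from st import *
from ov import draw
for y in(87,91,95):
  for n,s,ox,oy in(("scene",6,160,215),("top",6,255,135)):
    print(y,n,[((proj(n,pl(p,[[40,y+k,60]]))[0]+.5-[ox,oy])*s-.5).round() for k in(41.5,57.5)])
s=cv2.imread("pics/scene0.png");cv2.imwrite("pics/sp.png",cv2.resize(s[175:225,270:320],None,fx=10,fy=10,interpolation=cv2.INTER_CUBIC))
import subprocess
draw("top",eyes.get_image("top"),p,6,255,135,120,100,"pics/ot2.png",py=500)
E
```

```text
87 scene [array([481., 501.]), array([509., 517.])]
87 top [array([355., 169.]), array([352., 143.])]
91 scene [array([488., 505.]), array([516., 521.])]
91 top [array([355., 163.]), array([351., 136.])]
95 scene [array([495., 509.]), array([522., 525.])]
95 top [array([354., 156.]), array([350., 130.])]
```

View pics/sp.png

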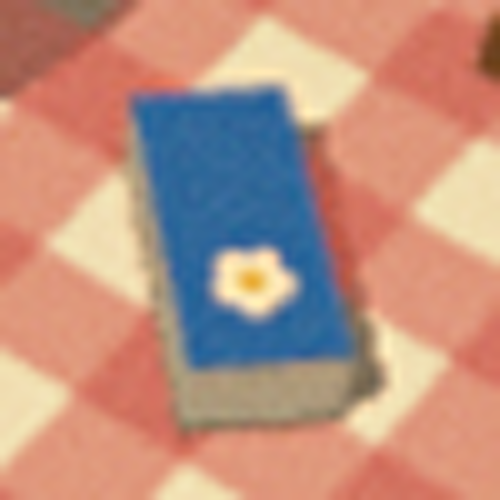

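View pics/ot2.png

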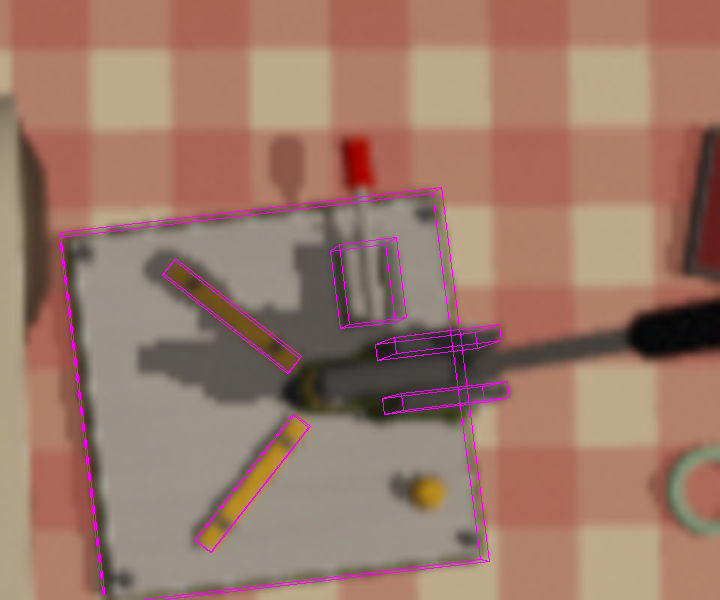

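```bash
python3 - <<'E'
from st import *
w=onplane("scene",uncrop([(131,98),(286,88),(356,358),(188,367)],10,270,175),.04)
print(w.round(4),w.mean(0));e=w[2]-w[1]+w[3]-w[0];print(np.degrees(np.arctan2(e[1],e[0])),np.linalg.norm(e)/2)
# guide frame
g=np.degrees(p[2])+135;print('guide yaw',g)
for q in([30,65],[30,80]):
  a=np.radians(g);print(q,p[0]+np.cos(a)*q[0]/1e3-np.sin(a)*q[1]/1e3,p[1]+np.sin(a)*q[0]/1e3+np.cos(a)*q[1]/1e3)
st()
E
```

```text
[[0.4523 0.2779 0.04  ]
 [0.4952 0.3189 0.04  ]
 [0.5864 0.2273 0.04  ]
 [0.5418 0.1862 0.04  ]] [0.51893283 0.25259383 0.04      ]
-45.401888956937285 0.12867839561127836
guide yaw 51.47707741480424
[30, 65] 0.45643149292703633 -0.09424542899294307
[30, 80] 0.44469610729790165 -0.08490301366629978
12.9 [0.5352 0.0898 0.2102] cut -0.2411 0.0743 F [ 0.3 -0.  -0.3] 0.08553090945426357
```

Emit:
step_arm(
  steps=[
    [-0.87,0,-0.03,0,-1,0,0],
    [-0.86,0,0.09,0,-1,0,0],
    [-0.84,0,0.21,0,-1,0,0],
    [-0.81,0,0.33,0,-1,0,0],
    [-0.75,0,0.44,0,-1,0,0],
  ],
)

```text
time: 13.52
eef_pos: [0.5236, 0.1751, 0.2096]
eef_rot: [[0.728, 0.0, 0.685], [-0.685, -0.0, 0.728], [0.0, -1.0, 0.0]]
ft_force: [0.1, -0.1, -0.6]
gripper_width: 0.0854
```

Emit:
step_arm(
  steps=[
    [-0.68,0,0.54,0,-1,0,0],
    [-0.6,0,0.63,0,-1,0,0],
    [-0.51,0,0.7,0,-1,0,0],
    [-0.41,0,0.77,0,-1,0,0],
    [-0.3,0,0.82,0,-1,0,0],
  ],
)

```text
time: 14.15
eef_pos: [0.511, 0.2612, 0.2096]
eef_rot: [[0.998, 0.0, 0.057], [-0.057, -0.0, 0.998], [0.0, -1.0, -0.0]]
ft_force: [-0.1, -0.4, -0.6]
gripper_width: 0.0853
```

Emit:
step_arm(
  steps=[
    [0,0,0,0,-1,0,0],
    [0,0,0,0,-1,0,0],
    [0,0.5,0,0,-1,0,0],
    [0,1,0,0,-1,0,0],
    [0,1,0,0,-1,0,0],
  ],
)

```text
time: 14.78
eef_pos: [0.5111, 0.2607, 0.159]
eef_rot: [[0.801, 0.0, -0.598], [0.598, 0.0, 0.801], [0.0, -1.0, -0.0]]
ft_force: [1.1, 0.4, 0.3]
gripper_width: 0.0855
```

Emit:
step_arm(
  steps=[
    [0,1,0,0,-1,0,0],
    [0,0,0,0,0,0,0],
  ],
)

```text
time: 15.02
eef_pos: [0.5103, 0.2604, 0.1384]
eef_rot: [[0.714, -0.002, -0.7], [0.7, -0.001, 0.714], [-0.002, -1.0, 0.001]]
ft_force: [-0.0, 0.3, -0.4]
gripper_width: 0.0856
```

```bash
python3 - <<'E'
from st import *
st();R=sensors.state()['eef_rot'];th=np.arctan2(R[1,0],R[0,0]);print(np.degrees(th),sensors.state()['joints'])
e=sensors.state()['eef_pos'];d=np.array([.5095,.2617])-e[:2];print('tool dx,dz',d@R[:2,0],d@R[:2,2])
t=eyes.get_image("scene");cv2.imwrite("pics/s8.png",cv2.resize(t[130:230,240:360],None,fx=6,fy=6,interpolation=cv2.INTER_CUBIC)[:600])
E
```

```text
15.025 [0.5103 0.2604 0.1384] cut -0.4135 0.0688 F [-0.   0.3 -0.4] 0.08556844759053785
44.43381582653782 [ 1.93345545e+01  1.12323723e+01  9.02097047e+01  1.24776593e-04
  7.87028836e+01 -2.50992154e+01]
tool dx,dz 0.0002971040743796711 0.0014650638048475675
```

View pics/s8.png

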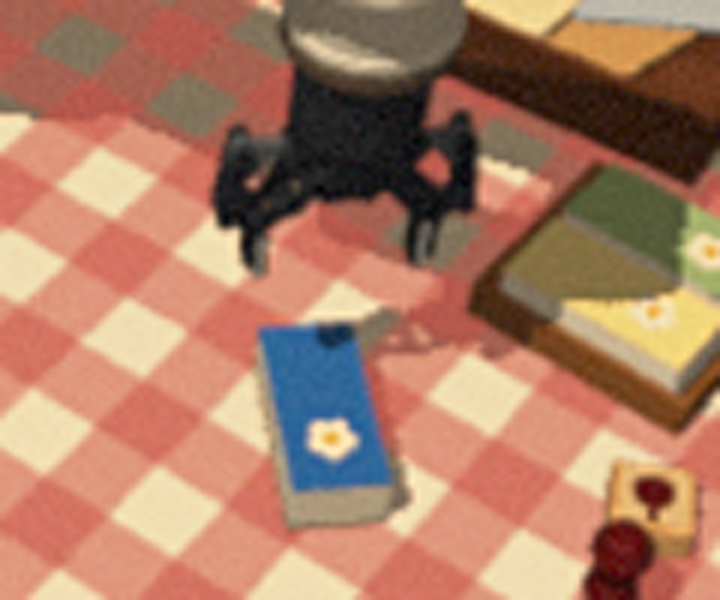

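Emit:
step_arm(
  steps=[
    [0,1,0,0,0,0,0],
    [0,1,0,0,0,0,0],
    [0,1,0,0,0,0,0],
    [0,1,0,0,0,0,0],
    [0,1,0,0,0,0,0],
  ],
)

```text
time: 15.7
eef_pos: [0.5114, 0.261, 0.0403]
eef_rot: [[0.716, 0.002, -0.698], [0.698, 0.001, 0.716], [0.002, -1.0, -0.001]]
ft_force: [-0.2, 0.1, 0.5]
gripper_width: 0.0851
```

Emit:
step_arm(
  steps=[
    [0,0.7,0,0,0,0,0],
    [0,0.55,0,0,0,0,0],
    [0,0,0,0,0,0,0],
  ],
)

```text
time: 16.08
eef_pos: [0.5104, 0.2607, 0.0144]
eef_rot: [[0.714, -0.001, -0.7], [0.7, -0.0, 0.714], [-0.001, -1.0, 0.0]]
ft_force: [0.3, -0.5, 0.3]
gripper_width: 0.0859
```

Emit:
step_arm(
  steps=[
    [0,0,0,0,0,0,0.2],
    [0,0,0,0,0,0,0.3],
    [0,0,0,0,0,0,0.4],
    [0,0,0,0,0,0,1],
    [0,0,0,0,0,0,1],
  ],
  squeeze=60,
)

```text
time: 16.7
eef_pos: [0.511, 0.261, 0.0159]
eef_rot: [[0.713, 0.001, -0.701], [0.701, 0.001, 0.713], [0.001, -1.0, -0.001]]
ft_force: [-2.5, -0.5, 8.6]
gripper_width: 0.0587
```

```bash
python3 - <<'E'
from st import *
st()
t=eyes.get_image("scene");cv2.imwrite("pics/s9.png",cv2.resize(t[130:230,240:360],None,fx=6,fy=6,interpolation=cv2.INTER_CUBIC)[:600])
E
```

```text
16.7 [0.511  0.261  0.0159] cut -0.414 0.0695 F [-2.5 -0.5  8.6] 0.05873934598026372
```

View pics/s9.png

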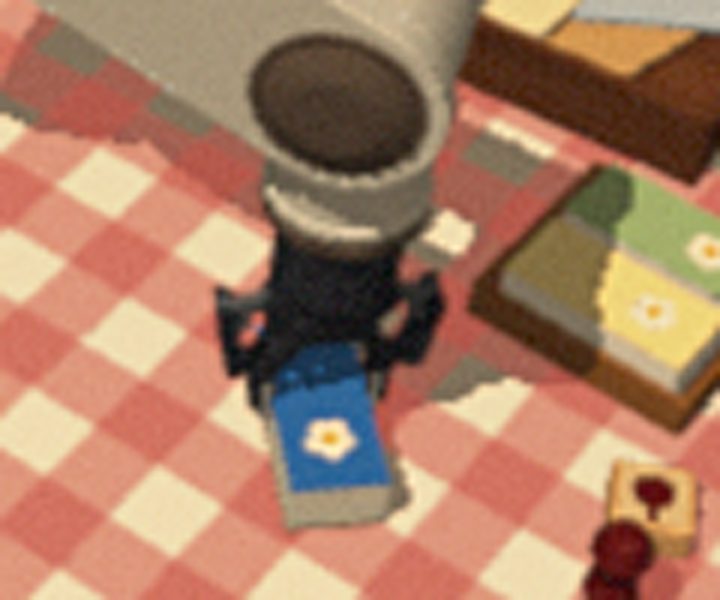

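Emit:
step_arm(
  steps=[
    [0,-0.6,0,0,0,0,1],
    [0,-1,0,0,0,0,1],
    [0,-1,0,0,-0.44,0,1],
    [0,-0.6,0,0,-0.44,0,1],
    [0,0,0,0,0,0,1],
  ],
)

```text
time: 17.38
eef_pos: [0.5109, 0.261, 0.0801]
eef_rot: [[0.622, 0.002, -0.783], [0.783, 0.001, 0.622], [0.002, -1.0, -0.001]]
ft_force: [-0.3, 0.2, -2.6]
gripper_width: 0.0589
```

```bash
python3 - <<'E'
from st import *
st();R=sensors.state()['eef_rot'];print(np.degrees(np.arctan2(R[1,0],R[0,0])))
e=sensors.state()['eef_pos'];d=np.array([.4426,-.0577])-e[:2];print('tool dx,dz',d@R[:2,0],d@R[:2,2])
t=eyes.get_image("scene");cv2.imwrite("pics/s10.png",cv2.resize(t[130:230,240:360],None,fx=6,fy=6,interpolation=cv2.INTER_CUBIC)[:600])
E
```

```text
17.375 [0.5109 0.261  0.0801] cut -0.414 0.0695 F [-0.3  0.2 -2.6] 0.05892538672077732
51.51686708267868
tool dx,dz -0.2919641654317508 -0.1447980743623224
```

View pics/s10.png

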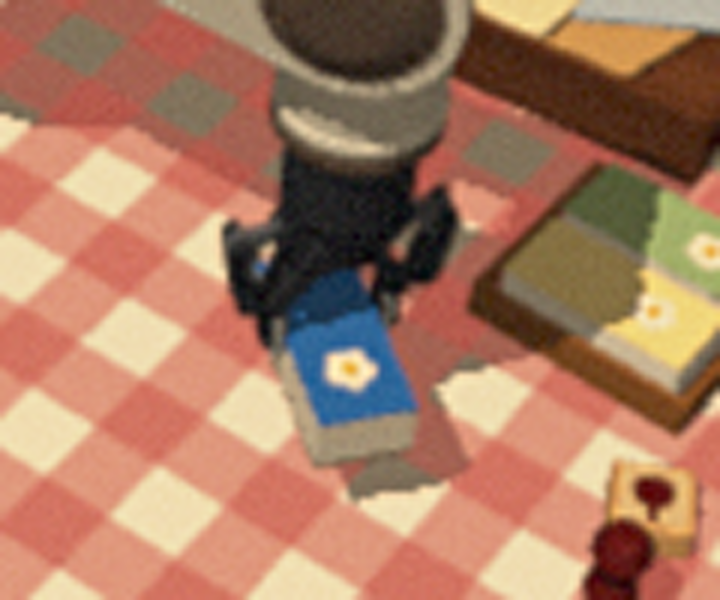

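Emit:
step_arm(
  steps=[
    [-0.97,0,-0.48,0,0,0,1],
    [-0.97,0,-0.48,0,0,0,1],
    [-0.97,0,-0.48,0,0,0,1],
    [-0.97,0,-0.48,0,0,0,1],
    [-0.97,0,-0.48,0,0,0,1],
  ],
)

```text
time: 18.05
eef_pos: [0.4872, 0.1532, 0.0787]
eef_rot: [[0.623, 0.0, -0.782], [0.782, 0.0, 0.623], [0.0, -1.0, 0.0]]
ft_force: [0.3, -0.3, -1.9]
gripper_width: 0.0589
```

Emit:
step_arm(
  steps=[
    [-0.97,0,-0.48,0,0,0,1],
    [-0.97,0,-0.48,0,0,0,1],
    [-0.97,0,-0.48,0,0,0,1],
    [-0.97,0,-0.48,0,0,0,1],
    [-0.97,0,-0.48,0,0,0,1],
  ],
)

```text
time: 18.68
eef_pos: [0.4642, 0.0476, 0.0787]
eef_rot: [[0.623, 0.0, -0.782], [0.782, 0.0, 0.623], [0.0, -1.0, 0.0]]
ft_force: [0.8, 0.2, -1.6]
gripper_width: 0.0591
```

Emit:
step_arm(
  steps=[
    [-0.97,0,-0.48,0,0,0,1],
    [-0.97,0,-0.48,0,0,0,1],
    [-0.97,0,-0.48,0,0,0,1],
    [-0.97,0,-0.48,0,0,0,1],
    [-0.97,0,-0.48,0,0,0,1],
  ],
)

```text
time: 19.3
eef_pos: [0.4413, -0.0581, 0.0787]
eef_rot: [[0.623, 0.0, -0.782], [0.782, 0.0, 0.623], [0.0, -1.0, -0.0]]
ft_force: [-0.2, -0.5, -2.3]
gripper_width: 0.059
```

```bash
cat > gs.py <<'E'
from st import *
def gs(pic=None):
    st();s=sensors.state();R=s['eef_rot'];e=s['eef_pos'];g=p[2]+np.radians(135)
    G=np.array([[np.cos(g),-np.sin(g)],[np.sin(g),np.cos(g)]])
    print('guide xy',((e[:2]-p[:2])@G*1000).round(1),'F guide',(s['ft_force'][:2]@G).round(1),'yaw err',(np.degrees(np.arctan2(R[1,0],R[0,0])-g)).round(2),'T',s['wrist_torque'].round(2))
    if pic:
        t=eyes.get_image("scene");cv2.imwrite(f"pics/s{pic}.png",cv2.resize(t[190:300,180:300],None,fx=5.4,fy=5.4,interpolation=cv2.INTER_CUBIC)[:600])
        t=eyes.get_image("top");cv2.imwrite(f"pics/t{pic}.png",cv2.resize(t[140:250,240:360],None,fx=5.4,fy=5.4,interpolation=cv2.INTER_CUBIC)[:600])
E
python3 -c "
from gs import *
gs(11)"
```

```text
19.3 [ 0.4413 -0.0581  0.0787] cut -0.1048 -0.0357 F [-0.2 -0.5 -2.3] 0.058960274319175235
guide xy [48.9 99.3] F guide [-0.5 -0.1] yaw err 0.0 T [ 0.03  0.04 -0.01]
```

View pics/s11.png

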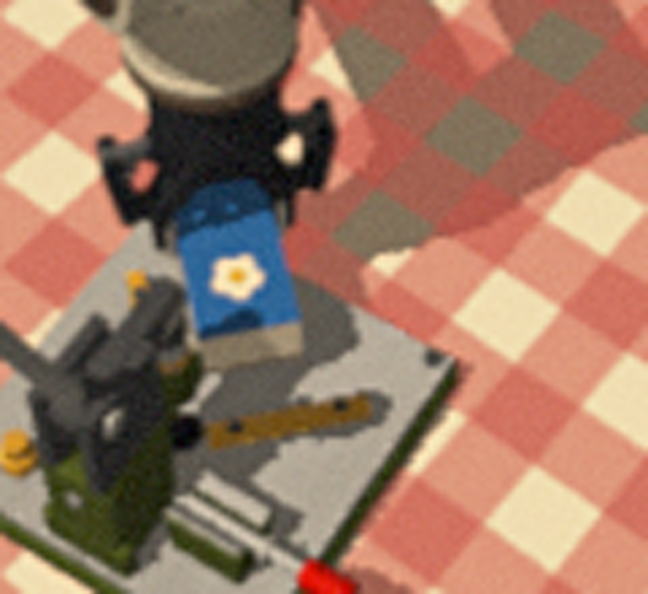

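View pics/t11.png

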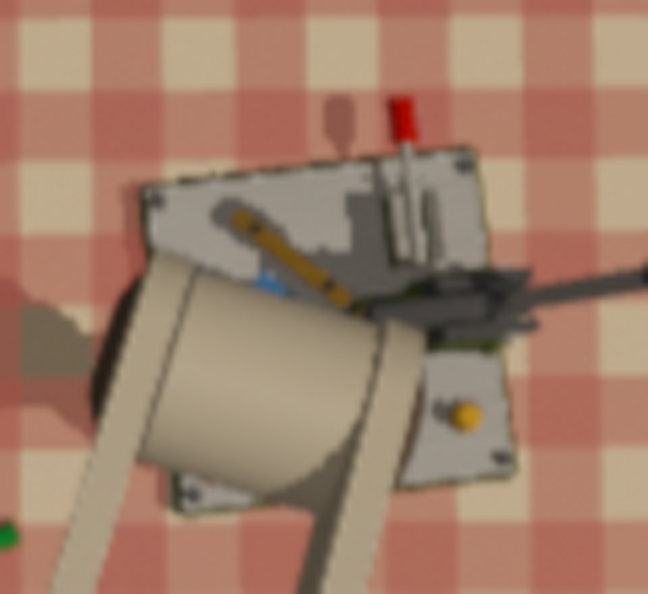

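```bash
python3 - <<'E'
from gs import *
w=onplane("scene",uncrop([(199,338),(300,321),(179,215),(270,200)],5.4,180,190),.103)
g=p[2]+np.radians(135)
G=np.array([[np.cos(g),-np.sin(g)],[np.sin(g),np.cos(g)]])
print(((w[:,:2]-p[:2])@G*1000).round(1))
E
```

```text
[[ 20.2  24.4]
 [ 78.8  22.7]
 [ 23.3 110.9]
 [ 78.5 109.7]]
```

Emit:
step_arm(
  steps=[
    [0,0.7,0,0,0,0,1],
    [0,0.5,0,0,0,0,1],
    [0,0.2,0,0,0,0,1],
    [0,0.15,0,0,0,0,1],
  ],
)

```text
time: 19.9
eef_pos: [0.4422, -0.0564, 0.0473]
eef_rot: [[0.622, -0.0, -0.783], [0.783, 0.0, 0.622], [-0.0, -1.0, 0.0]]
ft_force: [-0.4, -0.3, -2.7]
gripper_width: 0.0588
```

Emit:
step_arm(
  steps=[
    [0,0.1,0,0,0,0,1],
    [0,0,0,0,0,0,1],
  ],
)

```text
time: 20.15
eef_pos: [0.4424, -0.0566, 0.0459]
eef_rot: [[0.622, 0.0, -0.783], [0.783, -0.0, 0.622], [0.0, -1.0, -0.0]]
ft_force: [0.4, -0.6, -2.4]
gripper_width: 0.0585
```

Emit:
step_arm(
  steps=[
    [0,0.05,0,0,0,0,1],
    [0,0,0,0,0,0,1],
  ],
)

```text
time: 20.4
eef_pos: [0.4425, -0.0566, 0.0459]
eef_rot: [[0.622, 0.001, -0.783], [0.783, -0.0, 0.622], [0.0, -1.0, -0.001]]
ft_force: [-10.4, 3.4, 20.7]
gripper_width: 0.0588
```

Emit:
step_arm(
  steps=[
    [0,0.05,0,0,0,0,1],
    [0,0,0,0,0,0,1],
  ],
)

```text
time: 20.65
eef_pos: [0.4425, -0.0567, 0.0458]
eef_rot: [[0.622, 0.001, -0.783], [0.783, -0.0, 0.622], [0.0, -1.0, -0.001]]
ft_force: [-18.5, 4.3, 40.9]
gripper_width: 0.0588
```

Emit:
step_arm(
  steps=[
    [0,-0.08,0,0,0,0,1],
    [0,0,0,0,0,0,1],
  ],
)

```text
time: 20.9
eef_pos: [0.4425, -0.0567, 0.0459]
eef_rot: [[0.622, 0.001, -0.783], [0.783, -0.0, 0.622], [0.0, -1.0, -0.001]]
ft_force: [-5.0, 1.4, 10.9]
gripper_width: 0.0586
```

```bash
python3 -c "
from gs import *
gs(12)"
```

```text
20.9 [ 0.4425 -0.0567  0.0459] cut -0.106 -0.0343 F [-5.   1.4 10.9] 0.05859058442157605
guide xy [50.7 99.3] F guide [-2.   4.8] yaw err 0.07 T [0.28 0.56 0.06]
```

View pics/s12.png

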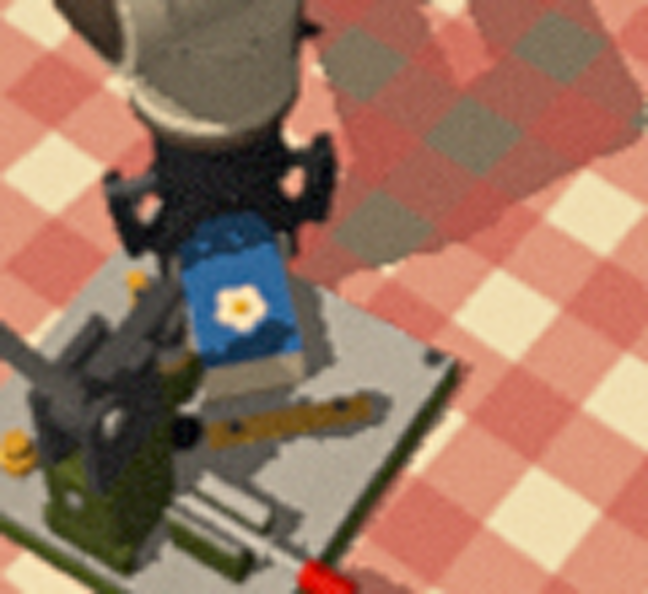

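Emit:
step_arm(
  steps=[
    [-0.3,0,-0.3,0,0,0,1],
    [-0.3,0,-0.3,0,0,0,1],
    [-0.2,0,-0.1,0,0,0,1],
    [0,0,0,0,0,0,1],
  ],
)

```text
time: 21.5
eef_pos: [0.4439, -0.0783, 0.0459]
eef_rot: [[0.622, 0.002, -0.783], [0.783, -0.0, 0.622], [0.001, -1.0, -0.001]]
ft_force: [-0.4, -1.2, 8.5]
gripper_width: 0.0589
```

```bash
python3 -c "
from gs import *
gs(13)"
```

```text
21.5 [ 0.4439 -0.0783  0.0459] cut -0.0844 -0.0354 F [-0.4 -1.2  8.5] 0.05889408100278932
guide xy [34.7 84.7] F guide [-1.2 -0.4] yaw err 0.04 T [ 0.   -0.05  0.1 ]
```

View pics/s13.png

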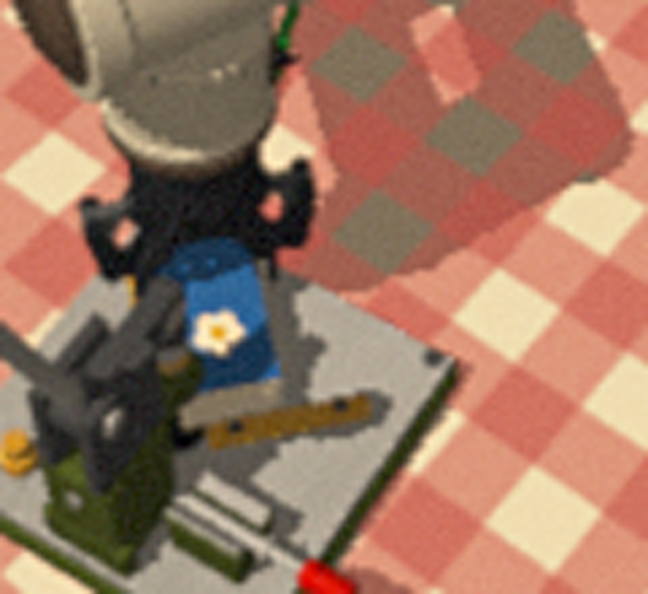

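Emit:
step_arm(
  steps=[
    [-0.1,0,0,0,0,0,1],
    [-0.07,0,0,0,0,0,1],
    [0,0,0,0,0,0,1],
  ],
)

```text
time: 21.98
eef_pos: [0.4419, -0.0807, 0.0459]
eef_rot: [[0.622, 0.002, -0.783], [0.783, -0.0, 0.622], [0.001, -1.0, -0.002]]
ft_force: [2.5, 3.2, 6.3]
gripper_width: 0.059
```

```bash
python3 -c "
from gs import *
gs()"
```

```text
21.975 [ 0.4419 -0.0807  0.0459] cut -0.0823 -0.0376 F [2.5 3.2 6.3] 0.05898380300116548
guide xy [31.6 84.8] F guide [4.  0.1] yaw err 0.06 T [ 0.39 -0.28  0.04]
```

Emit:
step_arm(
  steps=[
    [-0.06,0,0,0,0,0,1],
    [0,0,0,0,0,0,1],
  ],
)

```text
time: 22.22
eef_pos: [0.4412, -0.0815, 0.0459]
eef_rot: [[0.622, 0.002, -0.783], [0.783, 0.0, 0.622], [0.001, -1.0, -0.002]]
ft_force: [3.0, 3.4, 6.6]
gripper_width: 0.0588
```

```bash
python3 -c "
from gs import *
gs()"
```

```text
22.225 [ 0.4412 -0.0815  0.0459] cut -0.0815 -0.0384 F [3.  3.4 6.6] 0.05877546095252191
guide xy [30.5 84.8] F guide [ 4.5 -0.3] yaw err 0.05 T [ 0.53 -0.39 -0.06]
```

Emit:
step_arm(
  steps=[
    [-0.05,0,0,0,0,0,1],
    [0,0,0,0,0,0,1],
  ],
)

```text
time: 22.48
eef_pos: [0.4412, -0.0816, 0.0459]
eef_rot: [[0.622, 0.003, -0.783], [0.783, 0.001, 0.622], [0.003, -1.0, -0.002]]
ft_force: [9.3, 10.9, 5.2]
gripper_width: 0.059
```

Emit:
step_arm(
  steps=[
    [-0.05,0,0,0,0,0,1],
    [0,0,0,0,0,0,1],
  ],
)

```text
time: 22.72
eef_pos: [0.4412, -0.0818, 0.046]
eef_rot: [[0.623, 0.005, -0.782], [0.782, 0.003, 0.623], [0.005, -1.0, -0.002]]
ft_force: [14.9, 18.3, 2.3]
gripper_width: 0.0583
```

```bash
python3 -c "
from gs import *
gs()"
```

```text
22.725 [ 0.4412 -0.0818  0.046 ] cut -0.0813 -0.0385 F [14.9 18.3  2.3] 0.05832310312344001
guide xy [30.2 84.7] F guide [23.6 -0.2] yaw err 0.01 T [ 3.23 -2.59 -0.54]
```

Emit:
step_arm(
  steps=[
    [0.06,0.01,0,0,0,0,1],
    [0,0,-0.1,0,0,0,1],
    [0,0,-0.1,0,0,0,1],
    [0,0,0,0,0,0,1],
  ],
)

```text
time: 23.22
eef_pos: [0.4432, -0.0832, 0.0459]
eef_rot: [[0.622, 0.0, -0.783], [0.783, 0.003, 0.622], [0.002, -1.0, 0.001]]
ft_force: [-5.7, 19.5, 22.3]
gripper_width: 0.0586
```

```bash
python3 -c "
from gs import *
gs()"
```

```text
23.225 [ 0.4432 -0.0832  0.0459] cut -0.0796 -0.0367 F [-5.7 19.5 22.3] 0.05860719161709876
guide xy [30.4 82.2] F guide [11.7 16.6] yaw err 0.04 T [ 2.82  1.09 -0.61]
```

Emit:
step_arm(
  steps=[
    [0,0,-0.05,0,0,0,1],
    [0,0,0,0,0,0,1],
  ],
)

```text
time: 23.48
eef_pos: [0.4439, -0.0837, 0.0458]
eef_rot: [[0.622, 0.0, -0.783], [0.783, 0.003, 0.622], [0.002, -1.0, 0.002]]
ft_force: [-7.3, 21.1, 22.5]
gripper_width: 0.0587
```

```bash
python3 -c "
from gs import *
gs()"
```

```text
23.475 [ 0.4439 -0.0837  0.0458] cut -0.079 -0.036 F [-7.3 21.1 22.5] 0.058696188745310296
guide xy [30.4 81.4] F guide [11.9 18.9] yaw err 0.04 T [ 3.01  1.28 -0.58]
```

Emit:
step_arm(
  steps=[
    [0,-0.03,0,0,0,0,1],
    [0,0,-0.05,0,0,0,1],
    [0,0,0,0,0,0,1],
  ],
)

```text
time: 23.85
eef_pos: [0.4446, -0.0844, 0.0459]
eef_rot: [[0.622, 0.0, -0.783], [0.783, 0.003, 0.622], [0.002, -1.0, 0.002]]
ft_force: [-2.1, 17.4, 10.8]
gripper_width: 0.0586
```

```bash
python3 -c "
from gs import *
gs(14)"
```

```text
23.85 [ 0.4446 -0.0844  0.0459] cut -0.0783 -0.0354 F [-2.1 17.4 10.8] 0.05862437430121924
guide xy [30.4 80.4] F guide [12.3 12.5] yaw err 0.03 T [ 2.78  0.3  -0.68]
```

View pics/s14.png

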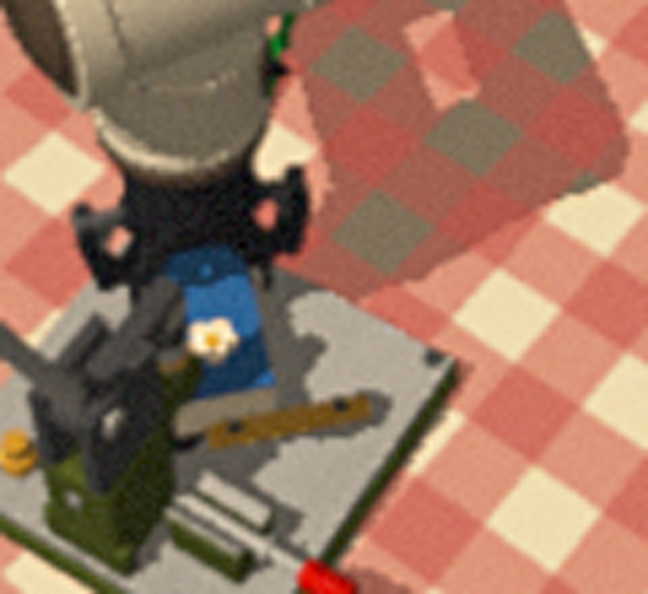

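Emit:
step_arm(
  steps=[
    [0,0,-0.05,0,0,0,1],
    [0,0,0,0,0,0,1],
  ],
)

```text
time: 24.2
eef_pos: [0.4452, -0.0848, 0.0459]
eef_rot: [[0.622, -0.001, -0.783], [0.783, 0.003, 0.622], [0.002, -1.0, 0.003]]
ft_force: [-5.6, 19.4, 14.3]
gripper_width: 0.0588
```

Emit:
step_arm(
  steps=[
    [0,0,-0.05,0,0,0,1],
    [0,0,0,0,0,0,1],
  ],
)

```text
time: 24.45
eef_pos: [0.4452, -0.0848, 0.0459]
eef_rot: [[0.622, -0.002, -0.783], [0.783, 0.005, 0.622], [0.002, -1.0, 0.005]]
ft_force: [-14.2, 26.3, 22.0]
gripper_width: 0.0588
```

```bash
python3 - <<'E'
from gs import *
gs(15)
w=onplane("scene",uncrop([(275,380)],5.4,180,190),.07)
g=p[2]+np.radians(135)
G=np.array([[np.cos(g),-np.sin(g)],[np.sin(g),np.cos(g)]])
print(((w[:,:2]-p[:2])@G*1000).round(1))
E
```

```text
24.45 [ 0.4452 -0.0848  0.0459] cut -0.0778 -0.0348 F [-14.2  26.3  22. ] 0.058821613362441565
guide xy [30.4 79.7] F guide [11.7 27.5] yaw err 0.04 T [ 3.98  2.   -0.73]
[[60.2  7. ]]
```

View pics/s15.png

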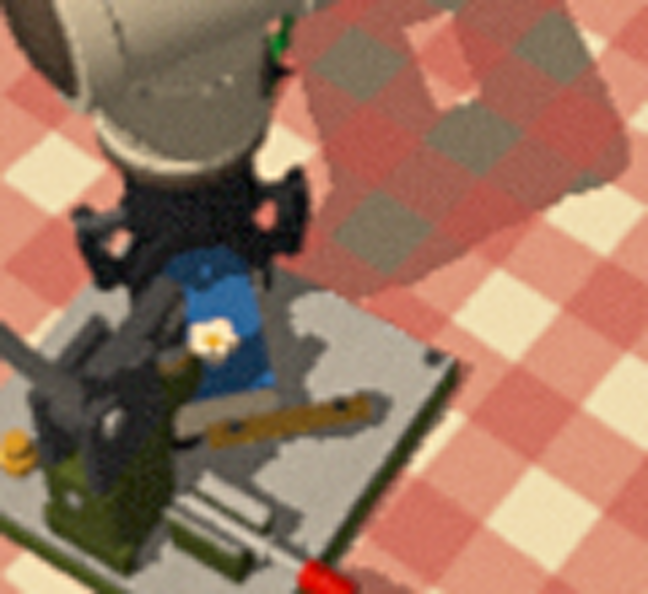

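Emit:
step_arm(
  steps=[
    [0.02,-0.05,0,0,0,0,1],
    [0,0,0,0,0,0,1],
  ],
)

```text
time: 24.8
eef_pos: [0.4452, -0.0848, 0.046]
eef_rot: [[0.622, -0.003, -0.783], [0.783, 0.004, 0.622], [0.001, -1.0, 0.005]]
ft_force: [-8.9, 19.1, 5.3]
gripper_width: 0.0587
```

```bash
python3 -c "
from gs import *
gs()"
```

```text
24.8 [ 0.4452 -0.0848  0.046 ] cut -0.0778 -0.0348 F [-8.9 19.1  5.3] 0.05874404125863515
guide xy [30.4 79.7] F guide [ 9.4 18.9] yaw err 0.03 T [ 3.16  1.13 -0.71]
```

Emit:
step_arm(
  steps=[
    [0,-0.01,-0.04,0,0,0,1],
    [0,0,0,0,0,0,1],
  ],
)

```text
time: 25.05
eef_pos: [0.4452, -0.0848, 0.046]
eef_rot: [[0.622, -0.004, -0.783], [0.783, 0.005, 0.622], [0.001, -1.0, 0.007]]
ft_force: [-13.4, 22.9, 8.4]
gripper_width: 0.0588
```

```bash
python3 -c "
from gs import *
gs()"
```

```text
25.05 [ 0.4452 -0.0848  0.046 ] cut -0.0778 -0.0348 F [-13.4  22.9   8.4] 0.05876798154065965
guide xy [30.4 79.7] F guide [ 9.5 24.7] yaw err 0.03 T [ 3.81  1.85 -0.69]
```

Emit:
step_arm(
  steps=[
    [-0.05,-0.02,0,0,0,0,1],
    [0,0,0,0,0,0,1],
  ],
)

```text
time: 25.3
eef_pos: [0.4451, -0.0849, 0.0461]
eef_rot: [[0.622, -0.003, -0.783], [0.783, 0.007, 0.622], [0.003, -1.0, 0.006]]
ft_force: [-3.5, 31.7, -2.1]
gripper_width: 0.059
```

```bash
python3 -c "
from gs import *
gs()"
```

```text
25.3 [ 0.4451 -0.0849  0.0461] cut -0.0777 -0.0349 F [-3.5 31.7 -2.1] 0.059008435366900064
guide xy [30.3 79.7] F guide [22.6 22.5] yaw err 0.02 T [ 5.1   0.16 -0.56]
```

Emit:
step_arm(
  steps=[
    [0,0.01,0,0,0,0,1],
    [0,0,0,0,0,0,1],
    [0,0,0,0,0,0,1],
  ],
)

```text
time: 25.68
eef_pos: [0.4452, -0.0849, 0.0461]
eef_rot: [[0.622, -0.003, -0.783], [0.783, 0.006, 0.622], [0.003, -1.0, 0.006]]
ft_force: [-5.2, 31.5, 2.3]
gripper_width: 0.0586
```

```bash
python3 - <<'E'
from gs import *
gs(16)
g=p[2]+np.radians(135);c,s=np.cos(g),np.sin(g)
im=eyes.get_image("scene");S=7;ox,oy,w,h=180,215,105,80
cc=cv2.resize(im[oy:oy+h,ox:ox+w],None,fx=S,fy=S,interpolation=cv2.INTER_CUBIC)
def L(a,b,col):
    P=[]
    for q in(a,b):
        W=[p[0]+c*q[0]/1e3-s*q[1]/1e3,p[1]+s*q[0]/1e3+c*q[1]/1e3,q[2]/1e3]
        P.append(tuple(np.int32(((proj("scene",W)[0]+.5-[ox,oy])*S-.5).round())))
    cv2.line(cc,P[0],P[1],col,1)
for z in(30,70):
    for a,b in(((0,0),(60,0)),((60,0),(60,130)),((0,0),(0,130))):L((*a,z),(*b,z),(255,0,255))
L((60,0,30),(60,0,70),(255,0,255))
cv2.imwrite("pics/pv.png",cc)
E
```

```text
25.675 [ 0.4452 -0.0849  0.0461] cut -0.0777 -0.0349 F [-5.2 31.5  2.3] 0.05859437600116677
guide xy [30.3 79.7] F guide [21.4 23.7] yaw err 0.03 T [ 5.15  0.44 -0.64]
```

View pics/pv.png

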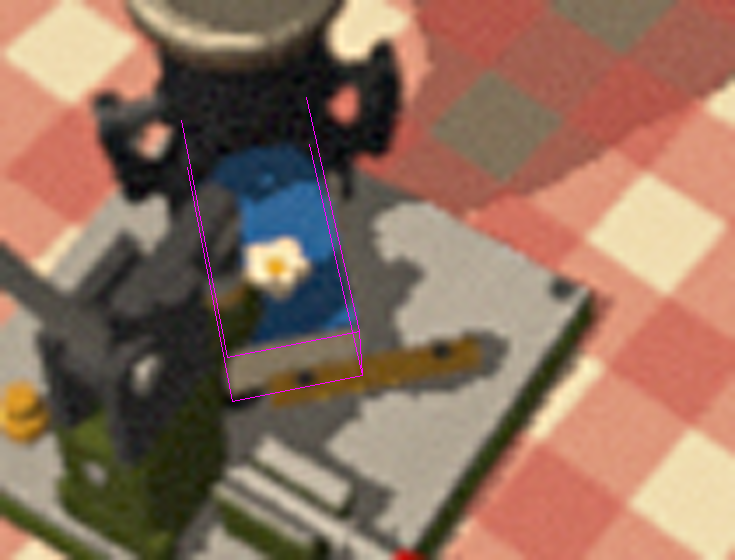

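View pics/t16.png

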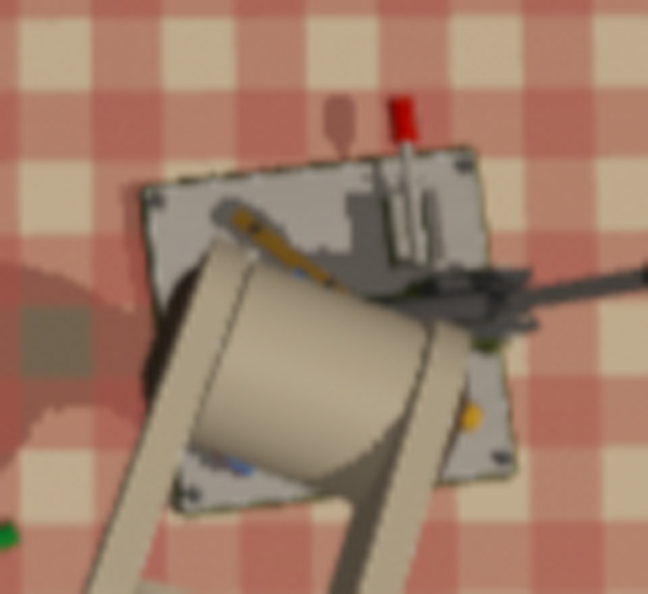

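```bash
python3 - <<'E'
from gs import *
g=p[2]+np.radians(135);c,s=np.cos(g),np.sin(g)
im=eyes.get_image("top");S=7;ox,oy,w,h=250,160,100,80
cc=cv2.resize(im[oy:oy+h,ox:ox+w],None,fx=S,fy=S,interpolation=cv2.INTER_CUBIC)
def L(a,b,col):
    P=[]
    for q in(a,b):
        W=[p[0]+c*q[0]/1e3-s*q[1]/1e3,p[1]+s*q[0]/1e3+c*q[1]/1e3,q[2]/1e3]
        P.append(tuple(np.int32(((proj("top",W)[0]+.5-[ox,oy])*S-.5).round())))
    cv2.line(cc,P[0],P[1],col,1)
for z in(30,70):
    for a,b in(((0,0),(60,0)),((60,0),(60,130)),((0,0),(0,130)),((0,130),(60,130))):L((*a,z),(*b,z),(255,0,255) if z==70 else (0,255,0))
cv2.imwrite("pics/pv2.png",cc);gs()
E
```

```text
25.875 [ 0.4451 -0.0849  0.0461] cut -0.0777 -0.0349 F [-6.2 29.5  2.1] 0.05874210476034254
guide xy [30.3 79.6] F guide [19.3 23.2] yaw err 0.03 T [ 5.17  0.49 -0.67]
```

View pics/pv2.png

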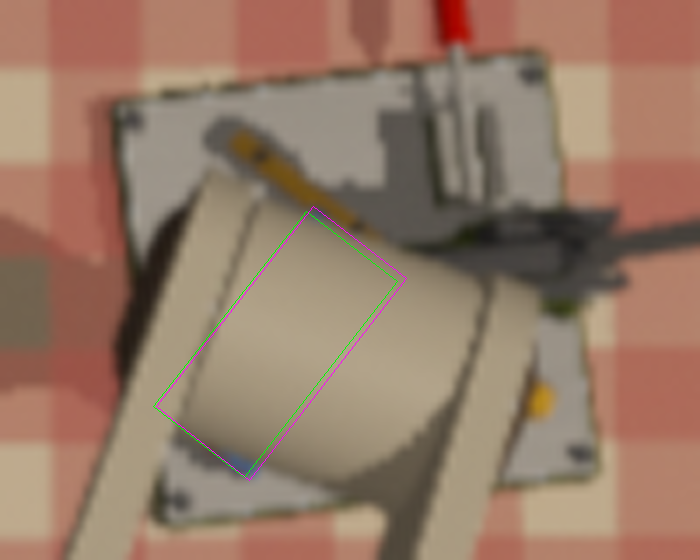

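Emit:
step_arm(
  steps=[
    [-0.015,0,-0.01,0,0,0,1],
    [0,0,0,0,0,0,1],
    [0,0,0,0,0,0,1],
    [0,0,0,0,0,0,1],
  ],
)

```text
time: 26.38
eef_pos: [0.4452, -0.0849, 0.0461]
eef_rot: [[0.622, -0.003, -0.783], [0.783, 0.007, 0.622], [0.004, -1.0, 0.007]]
ft_force: [-4.8, 34.0, 2.7]
gripper_width: 0.0586
```

```bash
python3 - <<'E'
from gs import *
gs()
E
```

```text
26.375 [ 0.4452 -0.0849  0.0461] cut -0.0777 -0.0349 F [-4.8 34.   2.7] 0.05864355802924637
guide xy [30.3 79.6] F guide [23.6 25. ] yaw err 0.03 T [ 5.77  0.41 -0.66]
```

```bash
python3 - <<'E'
from station import job
print(job.hand_in())
E
```

```text
the job is handed in; nothing more can be done
None
```

The corner cutter is ready for your pull. I handed the job in at about 26.4 s, with no verdict shown.

- **Lock pin:** I drew the red-knobbed pin out of the fork, laid it in the rest block's notch and let go. In both cameras it lies straight in the notch, with its collar about 6–7 mm outside the notch's outer end.
- **Blue pad:** It sits flat on the bed with its long edge along guide_right, and the gripper is still holding it (opening 58.6 mm, 60 N grip).
    - **Forces:** The push was about 24 N against guide_right and 25 N against guide_left, with almost nothing pressing down. That is more than friction alone could fake, so both guides are really touched.
    - **Alignment:** The gripper is within about 0.05° of my estimate of the guide direction. Its tilt is about 0.5°.
    - **Position:** In the top camera, the one pad corner in view matched the home outline within about a pixel. The scene camera put the pad's end up to 2–3 mm off. I put that down to calibration, because the pad stopped dead under rising push.
- **Lever and other things:** I steered clear of all of them. In the pictures around the cutter they look unmoved, but I did not measure their positions again at the end.

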